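# Release a lens barrel from a lamp house and store it in the clip rack

### The arm

A 6-joint arm with a two-finger parallel gripper is mounted at the origin on the work surface. World frame = base frame: x ahead of the robot, y to its left, z up, the work surface at z = 0. Lengths are in m, angles in rad, forces in N, time in s.
With the tool pointing down it reaches from about 0.375 to 0.825 m from the base axis. Payload 5.5 kg.
Tool frame: the origin (TCP) lies at the very end of the fingers, on their centre line; the grasp point (between the pads) lies 19 mm behind it; z points along the fingers, y is the direction in which the jaws open and shut (so a half turn about z gives the same grasp; the last joint's range is limited). The gripper opens to 85 mm and grips with 20 to 120 N. Pads are 22 mm wide; open, the fingers measure 114 mm over their backs; the gripper's body (76 mm by 85 mm) begins 54 mm behind the grasp point. The pads swing forward as they close: fully open they stand 13 mm farther back than shut.
Start: joints at [-1.243, 0.314, -0.047, 1.21, 0, 1.571], TCP at [0.193, -0.568, 0.231] pointing down, gripper open.
Joint ranges: [-2.67, 2.67], [-0.69, 1.73], [-1.03, 1.25], [-2.08, 2.16], [-1.42, 1.45], [-3.14, 3.14]. Speed limits (rad/s): [2.39, 2.39, 3.01, 3.14, 3.14, 3.14].

### API

Orientations are given as a unit quaternion [w, x, y, z].
In Python, from station import bot gives the robot as it stands.
- The arm moves only by the tool send_rows, never from a script. Its argument "steps" is a list of rows, each an object of numbers: "tx", "ty", "tz": the shift along the tool's x, y, z as a fraction of full scale; "twist": the turn about the tool's z as a fraction of full scale. A call has 1 to 10 rows; each row shifts and turns the commanded pose from where the row before left it, along the tool's axes as they then stand; what a row does not reach is not made up. Full scale, the value 1, is 2 cm for a shift and 4 degrees for a turn. A row lasts 1/8 s, in which the tool goes at most 62.5 mm and 10.7 degrees, less where a joint would pass 70% of its speed; a pose out of reach is approached as far as the arm can. A call with a number of a shift or a turn outside -1 to 1 is refused whole. A call with a gripper value outside its range is refused whole. "fingers" is the gripper command: -1 is fully open, 1 is shut, values between are in proportion, set as the call begins (left out, the last holds). The fingers move at their own pace and stop on an object; "force" is the grip in N (left out, the last holds). Time passes only in rows, so rows that do not move let the fingers close. It gives the time, the measured TCP pose, the force and the opening at its end, in the units of the state.
- bot.read_state(): the state, without advancing time (a new reading comes with each control period).
- bot.get_image(name): name is "side" or "top"; returns the picture (420x560x3 uint8, red, green, blue); there is no depth.
- bot.camera_params(name): a dict with "intrinsics" (3x3 intrinsics, pixels), "R" (3x3) and "t" (3): a world point X has camera coordinates R X + t. Camera axes: x right, y down, z forward; pixel columns grow to the right and rows downward; lengths in m; the calibration is good to about 2 mm. A picture is of the moment at which its call begins. camera_params takes no time and is no camera call.
- bot.finish_job(): hands the job in, once; it reports no verdict.
Trained networks look in the newest picture that a camera, given by its name, has taken for a name from the list of things; names that differ only in an ending like _2 or _b are one class to them, and where a whole thing is asked for, a point or a joint stands for the part that bears it (a point fixed in the world has none). Each returns a list of dicts, best first, with "score" (0 to 1); they miss things now and then, are a little off and sometimes report something else, mostly with a low value. They report only what shows in the picture. A call takes as long as a camera call. They do not tell look-alikes from the thing itself.
- bot.search_frame(camera, name): "extent" ([left, top, right, bottom] as shares, 0 to 1, of the picture: columns of its width, rows of its height, round what is visible of it).
- bot.mark_of(camera, name): "centre" ([column, row] as shares, 0 to 1, of the picture: columns of its width, rows of its height: a listed point, or the origin of a listed thing).
The state is a dict: "time_s": time; "joint_positions": joint angles; "dq": joint speeds; "joint_torque": joint torques, N m; "eef_pos": TCP position; "orientation": TCP orientation; "ft_force": force on the tool from outside, world axes, zero at the start; "moment": the same for the moment, N m; "grip_width": finger opening in m.
Only numpy, scipy, OpenCV 4.12 (cv2) and the standard library are available. Lean on these libraries where they do the work, as an engineer would, in place of code of your own. Each camera call takes 0.05 s, during which the arm holds its last target.

### The job

Pull the sprung collar on the lamp house port back towards the housing so that the lens barrel is unlocked and pops loose, then draw the barrel out by its head and lay it down on the rubber mat, letting go of it. Then pick it up again by the shank and press it down into the two spring clips of the rack, head centred in the larger clip and shank in the smaller, until it has snapped fully home. Leave the collar sprung back to rest, let go of everything and do not disturb the other things on the bench.

Things in the scene. Friction and masses are not known exactly. Their poses are not given: they have to be found in the camera images.
- lamphouse: White lamp house fixed to the bench, 170 mm deep, 150 wide, top at 128. Origin: at bench height below the middle of its front face; +x points from that face back into the housing, z up. A level steel port tube (39 mm across) sticks out 82 mm from the face along -x, its axis 95 mm above the bench, carrying collar and barrel.
- port_mouth (a point): Centre of the open outer end of the port tube, on its axis, 82 mm in front of the face; lamp house axes. After popping loose the barrel must be drawn about 60 mm further along -x to come free.
- collar_grip (a point): Centre of the sprung locking collar (moves with it): a ribbed dark steel ring on the port tube, 56 mm across, 36 mm long, on the port axis, 60 mm in front of the face at rest. Lamp house axes; it slides along +x, towards the housing. Grip it across its sides from above.
- collar (a joint): How far the collar is pulled back, m: 0 at rest, 0.012 at the stop; spring 5.4 to 11 N. At about 7 mm the barrel is unlocked: a damped ejector (6 to 9 N) pushes it 21 mm outwards in about half a second while the collar is held back. Then the collar may spring home; the barrel stays loosely in the tube.
- barrel_head (a point): Centre of the lens barrel's head. Barrel: 130 mm long, 0.2 kg; black eight-sided head 50 mm long, 40 across flats (one pair upright); bare-metal round shank 30 across, 80 long, grooved near the nose. x axis runs from head to nose. In the port only the head shows. Lying flat: head centre 20 mm, nose end 15 mm above the surface.
- barrel_shank (a point): Point on the barrel's axis on the shank, 13.5 mm from the head (38.5 mm from the head's centre): half-way between the clips when stored, where the fingers have room. Same axes as barrel_head.
- barrel_tip (a point): Middle of the end face of the barrel's nose, on the axis, 105 mm from the head's centre. Same axes.
- mat_top (a point): Centre of the top of the grey rubber mat, 180 x 140 mm (its x and y), 5 mm thick, fixed to the bench.
- rack: Aluminium rack fixed to the bench, base plate 150 x 74 x 8 mm, with two upright black spring clips open at the top: the larger (for the head) at its -x end, the smaller (for the shank) at +x. Clips up to 77 mm high, 63 mm free between them along x for the fingers, down to the plate. Origin: centre of the underside.
- rack_seat (a point): Point half-way between the clips, 50 mm above the bench: where barrel_shank lies when the barrel is fully home, barrel x axis along the rack's +x. Same axes as the rack.
- clip_head (a point): Middle of the larger clip (16 mm wide along x), at the height of the stored barrel's axis (50 mm), 38.5 mm from rack_seat towards -x. The barrel goes straight down, past the sprung leaves over the last 25 mm; pressing half-way between the clips takes about 8 to 15 N, drops, and is home at a firm stop (press on to 15 to 20 N: the head drops in only over the last 4 mm).
- clip_shank (a point): Middle of the smaller clip (12 mm wide), same height, 38.5 mm from rack_seat towards the rack's +x.
- slide_box: Bystander: grey plastic microscope-slide box, 95 x 85 x 34 mm. Origin: centre of its underside.
- oil_bottle: Bystander: small brown glass bottle with black cap, 36 mm across, 75 mm high. Origin: centre of its underside.
- objective: Bystander: loose steel microscope objective standing on the bench, 28 mm across, 46 mm high. Origin: centre of its underside.
- petri: Bystander: flat glass dish, 60 mm across, 14 mm high. Origin: centre of its underside.
- barrel: The whole lens barrel; origin on its axis where shank and head meet, 25 mm from the head's centre; x axis from head to nose.
Things that resemble listed ones, but are neither listed nor needed, are in the scene too. Of the things shaped like the barrel, the black one is meant.

How it is judged:
By the outcome, as a careful person would: the job done as asked, in the order asked, and still so for the second after the job is handed in, with the robot touching nothing.
It also fails if it takes over 67 s, if anything falls off the work surface, if the arm or the gripper's body presses on something with over 40 N, if the wrist force passes 120 N, or if a joint passes its speed limit or range.

## Working session

There is one attempt and no reset: what is moved stays moved. The work goes in short steps, Python scripts to look and compute and a tool call to move; the robot and the scene stay as the last step left them, time stands still between calls to the robot, and variables do not carry over. Pictures are saved under pics/ and viewed, and the job is handed in when it is done.

Besides the shell and the picture viewer there is one more tool, called after ">>>" by a JSON object that holds its "method" and its "body". send_rows: Moves the arm, as the interface text tells. Shift numbers are shares of 2 cm and turn numbers shares of 4 degrees, none past 1 either way. Its arguments: {"type":"object","properties":{"steps":{"type":"array","items":{"type":"object","properties":{"tx":{"type":"number"},"ty":{"type":"number"},"tz":{"type":"number"},"twist":{"type":"number"}}}},"fingers":{"type":"number"},"force":{"type":"number"}},"required":["steps"]}

```bash
ls; mkdir -p pics
cat > h.py <<'E'
import numpy as np, cv2
from station import bot
def cam(n):
    p=bot.camera_params(n); return np.array(p["intrinsics"]),np.array(p["R"]),np.array(p["t"])
def proj(n,X):
    K,R,t=cam(n); c=R@np.array(X)+t; u=K@c; return u[:2]/u[2]
def ray(n,uv):
    K,R,t=cam(n); d=R.T@np.linalg.solve(K,[uv[0],uv[1],1.]); return -R.T@t,d
def onz(n,uv,z):
    o,d=ray(n,uv); return o+d*(z-o[2])/d[2]
def tri(us,ut):
    A=[];b=[]
    for n,uv in(("side",us),("top",ut)):
        o,d=ray(n,uv); d=d/np.linalg.norm(d); P=np.eye(3)-np.outer(d,d); A.append(P); b.append(P@o)
    X=np.linalg.solve(A[0]+A[1],b[0]+b[1]); return X
def save(n,f,scale=1.4):
    im=bot.get_image(n); cv2.imwrite("pics/"+f,cv2.resize(im[:,:,::-1],None,fx=scale,fy=scale,interpolation=cv2.INTER_CUBIC)); cv2.imwrite("pics/raw_"+f,im[:,:,::-1]); return im
def marks(n,name,k=3):
    return [(round(m["score"],2),np.round(np.array(m["centre"])*[560,420],1)) for m in bot.mark_of(n,name)[:k]]
E
python3 - <<'E'
from h import *
save("side","s0.png");save("top","t0.png")
for n in("side","top"):
    K,R,t=cam(n); print(n,K[0,0],-R.T@t,R[2])
    for x in "lamphouse port_mouth collar_grip barrel_head mat_top rack rack_seat clip_head clip_shank slide_box oil_bottle objective petri".split(): print(n,x,marks(n,x))
print(bot.read_state())
E
```

```text
pics
side 411.8238541520909 [0.15419095 0.40470456 0.72501902] [ 0.43554378 -0.44509389 -0.78242766]
side lamphouse [(0.94, array([185.5, 328.2])), (0.49, array([381.9, 168.6]))]
side port_mouth [(0.86, array([208.2, 267.7]))]
side collar_grip [(0.67, array([196.3, 274.1]))]
side barrel_head [(0.61, array([219.8, 255. ])), (0.57, array([283.1, 373.6])), (0.19, array([183.4, 325.2]))]
side mat_top [(0.74, array([207.3, 267.5])), (0.61, array([381.9, 165. ]))]
side rack [(0.64, array([286.8, 198.1]))]
side rack_seat [(0.82, array([290.5, 187.8]))]
side clip_head [(0.66, array([303.1, 194.5]))]
side clip_shank [(0.58, array([281.6, 174.8])), (0.28, array([166.2, 203.3]))]
side slide_box [(0.56, array([214.6, 178.1])), (0.2, array([195.2, 273.9]))]
side oil_bottle [(0.67, array([253.8, 150.4])), (0.63, array([290.2, 187.9]))]
side objective [(0.7, array([165.5, 203.6]))]
side petri [(0.75, array([292.6, 121.6]))]
top 419.1899928696065 [0.35300358 0.04853756 1.11410449] [ 0.15189348 -0.01415588 -0.98829549]
top lamphouse [(0.97, array([174.7, 232.5]))]
top port_mouth [(0.79, array([201.5,
[... 562 characters left out ...]
138.3]))]
{'time_s': 1.4, 'joint_positions': array([-1.24298751e+00,  3.13518114e-01, -4.71221420e-02,  1.21020205e+00,
       -3.63982358e-05,  1.57080285e+00]), 'dq': array([ 0.00135932, -0.00035412,  0.0011347 , -0.00119473,  0.00019674,
        0.00170741]), 'joint_torque': array([-1.17815507e-03, -5.39449096e+01,  3.40048170e+01,  1.65048055e-03,
       -4.04570183e-04, -3.04093544e-05]), 'eef_pos': array([ 0.19316427, -0.56803655,  0.2312789 ]), 'orientation': array([-1.97102615e-05,  9.86598248e-01,  1.63168308e-01, -2.17062597e-05]), 'ft_force': array([-0.57518024,  0.01440821,  0.10085807]), 'moment': array([ 0.0178764 ,  0.04401448, -0.04372275]), 'grip_width': 0.08565509221203722}
```

View pics/s0.png

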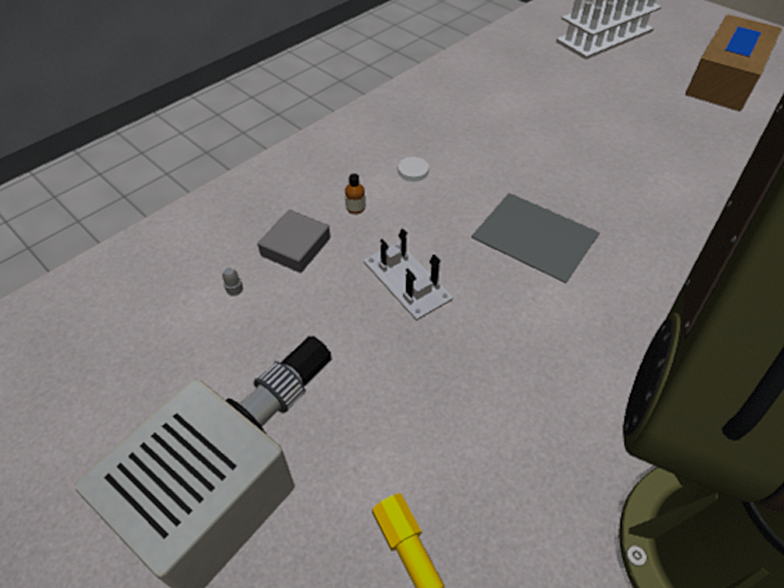

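View pics/t0.png

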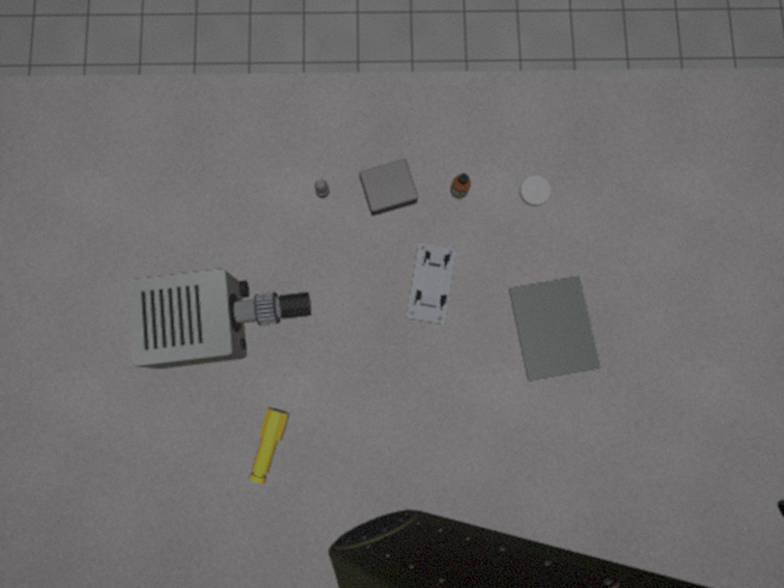

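Run:
```python
from h import *
M={}
for x,s,t in [("port",(208.2,267.7),(201.5,216.7)),("collar",(196.3,274.1),(193,219.8)),("head",(219.8,255),(208.6,213.3)),("house",(185.5,328.2),(174.7,232.5)),("seat",(290.5,187.8),(309.5,196.2)),("cliph",(303.1,194.5),(309.1,214)),("clips",(281.6,174.8),(311.6,182.2)),("rack",(286.8,198.1),(305.5,199.7)),("mat",(381.9,165),(398.7,237.2))]:
    X=tri(s,t); print(x,X.round(4),proj("side",X)-s,proj("top",X)-t)
# bystanders and decoy
for x,t,z in [("slide",(277.6,133.2),0),("oil",(326.2,137.2),0),("obj",(229.6,141.4),0),("petri",(378.3,138.3),0),("decoy",(198.2,301.4),.02)]: print(x,onz("top",t,z).round(3))
```

```text
port [0.5092 0.22   0.0852] [-0.62519804 -0.09938333] [0.30570151 0.33868466]
collar [0.5042 0.2427 0.0954] [2.31531245 0.29950146] [-1.15024592 -1.18182831]
head [0.5104 0.1965 0.1015] [-3.68420667 -0.70021689] [1.76588005 2.09988019]
house [0.4822 0.3058 0.0059] [0.91815308 0.10501449] [-0.44077105 -0.45064313]
seat [ 0.565  -0.0545  0.0365] [-1.12512625 -0.22939723] [0.56590413 0.80099832]
cliph [ 0.5179 -0.0483  0.0557] [0.48298171 0.09300154] [-0.23516682 -0.33865513]
clips [ 0.599  -0.0602  0.0495] [-1.34657901 -0.27578424] [0.70032738 0.96417735]
rack [ 0.563  -0.0446  0.0102] [-0.02546872 -0.00496334] [0.01288058 0.01785848]
mat [ 0.4636 -0.2853  0.0114] [2.79998332 0.44127881] [-1.35833347 -2.18994255]
slide [0.754 0.027 0.   ]
oil [ 0.74  -0.108  0.   ]
obj [0.732 0.16  0.   ]
petri [ 0.735 -0.253  0.   ]
decoy [0.301 0.238 0.02 ]
```

```bash
cat > crop.py <<'E'
import cv2,sys
f,x0,y0,x1,y1,s,o=sys.argv[1:]
x0,y0,x1,y1,s=map(int,(x0,y0,x1,y1,s))
im=cv2.imread(f)[y0:y1,x0:x1]
im=cv2.resize(im,None,fx=s,fy=s,interpolation=cv2.INTER_CUBIC)
for x in range((x0+9)//10*10,x1,10):
    cv2.line(im,((x-x0)*s,0),((x-x0)*s,5),(0,0,255),1); cv2.putText(im,str(x),((x-x0)*s,15),0,.35,(0,0,255),1)
for y in range((y0+9)//10*10,y1,10):
    cv2.line(im,(0,(y-y0)*s),(5,(y-y0)*s),(0,0,255),1); cv2.putText(im,str(y),(6,(y-y0)*s+4),0,.35,(0,0,255),1)
cv2.imwrite(o,im)
E
python3 crop.py pics/raw_t0.png 90 180 230 270 5 pics/c1.png
python3 crop.py pics/raw_t0.png 270 160 430 280 5 pics/c2.png
python3 crop.py pics/raw_s0.png 160 230 245 320 6 pics/c3.png
python3 crop.py pics/raw_s0.png 250 130 430 230 4 pics/c4.png
```

```text
(no output)
```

View pics/c1.png

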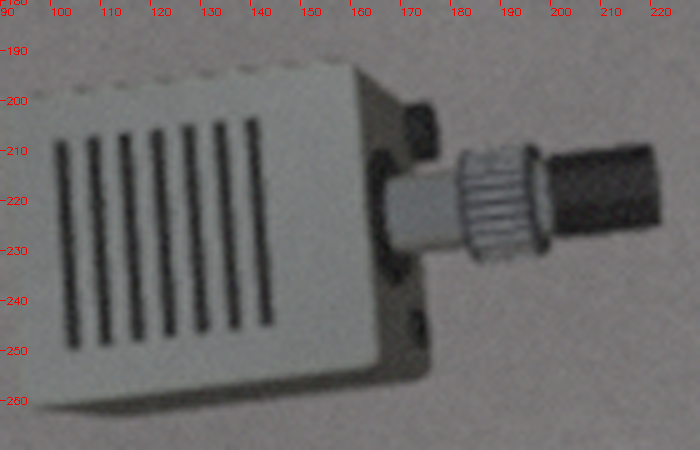

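View pics/c2.png

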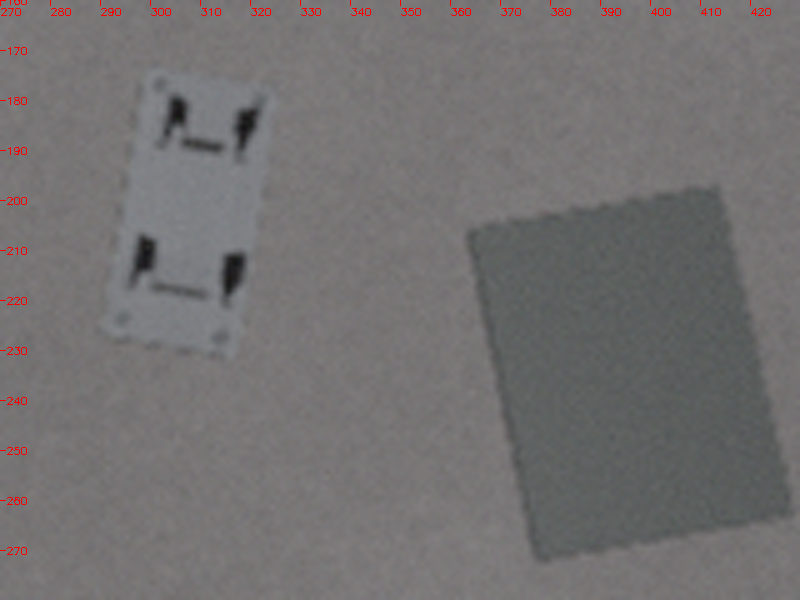

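View pics/c3.png

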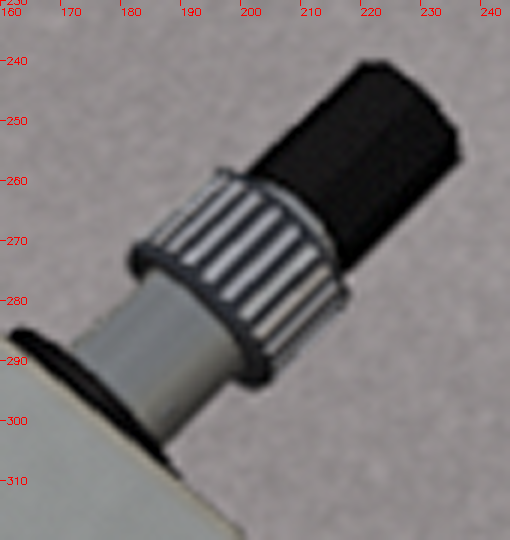

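View pics/c4.png

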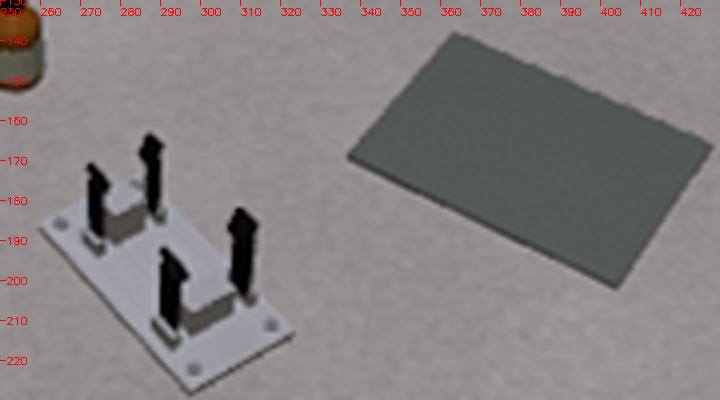

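```bash
cat > fit.py <<'E'
from h import *
from scipy.optimize import least_squares
K,R,t=cam("top"); print(K,)
def fit(obs,p0,name,off):
    def f(p):
        c,s=np.cos(p[2]),np.sin(p[2]); r=[]
        for n,L,uv in obs:
            X=[p[0]+c*L[0]-s*L[1],p[1]+s*L[0]+c*L[1],L[2]]
            r+=list(proj(n,X)-np.array(uv)+off)
        return r
    q=least_squares(f,p0,loss="soft_l1"); print(name,off,q.x.round(4),np.degrees(q.x[2]).round(2),"res",np.round(f(q.x),1).reshape(-1,2).tolist()); return q.x
T,S="top","side"
for off in (0,.5):
    fit([(T,(-.0,-.075,.128),(161.5,192.5)),(T,(0,.075,.128),(165.5,253)),
     # port axis points: head end centre (top silhouettes mid), tube
     (T,(-.060,0,.095),(190.5,220.5)),(T,(-.132+.0,0,.095),(220,217.2)),(S,(-.06,0,.095),(198,276)),(S,(-.132,0,.095),(229,248))],[.48,.306,1.6],"house",off)
    a,b=.075,.037
    rk=[(T,(a,b,.008),(298.5,173.5)),(T,(a,-b,.008),(323,178.5)),(T,(-a,-b,.008),(316,231)),(T,(-a,b,.008),(290.5,226.5)),(S,(a,b,.008),(260,187)),(S,(-a,b,.008),(297.5,228.5)),(S,(-a,-b,.008),(323,213))]
    fit(rk,[.563,-.045,0.],"rack",off)
    fit(rk[:4],[.563,-.045,0.],"rackT",off);fit(rk[4:],[.563,-.045,0.],"rackS",off)
    a,b=.09,.07
    # long side along x(world-ish)?
    fit([(T,(a,b,.005),(363.5,206)),(T,(a,-b,.005),(413,197.5)),(T,(-a,-b,.005),(428,262.5)),(T,(-a,b,.005),(377.5,272))],[.46,-.28,0.2],"matT",off)
    fit([(S,(a,-b,.005),(361,138)),(S,(a,b,.005),(337,169.5)),(S,(-a,b,.005),(401.5,202)),(S,(-a,-b,.005),(427.5,166.5))],[.46,-.28,0.2],"matS",off)
E
python3 fit.py
```

```text
[[419.18999287   0.         276.97744662]
 [  0.         419.18999287 215.03953269]
 [  0.           0.           1.        ]]
house 0 [0.4939 0.3038 1.6688] 95.61 res [[-0.6, -2.0], [0.2, -0.1], [0.8, -0.1], [0.6, -0.1], [1.6, 0.6], [-1.0, 1.4]]
rack 0 [ 0.5561 -0.0491 -0.1824] -10.45 res [[-0.5, -0.2], [1.9, -0.8], [0.7, 1.0], [-1.3, 1.0], [-1.4, -0.8], [-0.4, 0.1], [0.8, -0.0]]
rackT 0 [ 0.557  -0.0489 -0.1831] -10.49 res [[-0.6, -0.5], [1.8, -1.1], [0.5, 0.7], [-1.4, 0.6]]
rackS 0 [ 0.5552 -0.0494 -0.1864] -10.68 res [[-1.0, -0.8], [-0.1, 0.2], [1.2, 0.2]]
matT 0 [ 0.4669 -0.2825  0.1593] 9.13 res [[-0.6, -0.1], [0.4, -0.5], [0.7, 0.3], [-0.5, 0.3]]
matS 0 [ 0.4684 -0.278   0.1541] 8.83 res [[0.7, -0.2], [-2.8, -0.2], [1.2, 0.3], [-0.4, -0.0]]
house 0.5 [0.4952 0.3046 1.6683] 95.59 res [[-0.4, -2.0], [0.3, -0.2], [0.9, -0.1], [0.7, -0.1], [1.3, 0.9], [-1.4, 1.8]]
rack 0.5 [ 0.5577 -0.0486 -0.1792] -10.27 res [[-0.3, -0.2], [2.1, -0.9], [1.1, 0.9], [-0.9, 0.9], [-1.6, -0.5], [-0.4, 0.3], [0.7, 0.1]]
rackT 0.5 [ 0.5583 -0.0476 -0.183 ] -10.48 res [[-0.6, -0.5], [1.8, -1.1], [0.5, 0.7], [-1.4, 0.6]]
rackS 0.5 [ 0.5569 -0.0497 -0.1862] -10.67 res [[-0.9, -0.7], [-0.1, 0.2], [1.1, 0.2]]
matT 0.5 [ 0.4682 -0.2812  0.1594] 9.13 res [[-0.6, -0.1], [0.4, -0.5], [0.7, 0.3], [-0.5, 0.3]]
matS 0.5 [ 0.4702 -0.2786  0.1543] 8.84 res [[0.7, -0.1], [-2.7, -0.2], [1.1, 0.3], [-0.5, -0.0]]
```

>>> {"method": "send_rows", "body": {"steps": [{"tx":0.9,"ty":-0.66},{"tx":0.9,"ty":-0.66},{"tx":0.9,"ty":-0.66},{"tx":0.9,"ty":-0.66},{"tx":0.9,"ty":-0.66},{"tx":0.9,"ty":-0.66},{"tx":0.9,"ty":-0.66},{"tx":0.9,"ty":-0.66},{"tx":0.9,"ty":-0.66},{"tx":0.9,"ty":-0.66}]}}

```text
$.steps[0]: bad value
```

>>> {"method": "send_rows", "body": {"steps": [{"tx":0.9,"ty":-0.66},{"tx":0.9,"ty":-0.66},{"tx":0.9,"ty":-0.66},{"tx":0.9,"ty":-0.66},{"tx":0.9,"ty":-0.66},{"tx":0.9,"ty":-0.66},{"tx":0.9,"ty":-0.66},{"tx":0.9,"ty":-0.66},{"tx":0.9,"ty":-0.66},{"tx":0.9,"ty":-0.66}]}}

```text
$.steps[0]: bad value
```

>>> {"method": "send_rows", "body": {"steps": [{"twist":-1},{"twist":-1},{"twist":-1},{"twist":-1},{"twist":-1},{"twist":-1},{"twist":-1},{"twist":-1},{"twist":-1},{"twist":-1}]}}

```text
$.steps[0]: bad value
```

>>> {"method": "send_rows", "body": {"steps": [{"twist":-1},{"twist":-1},{"twist":-1},{"twist":-1},{"twist":-1},{"twist":-1},{"twist":-1},{"twist":-1},{"twist":-1},{"twist":-0.2}]}}

```text
$.steps[0]: bad value
```

>>> {"method": "send_rows", "body": {"steps": [{"tx":0.9,"ty":-0.66,"tz":0,"twist":0},{"tx":0.9,"ty":-0.66,"tz":0,"twist":0},{"tx":0.9,"ty":-0.66,"tz":0,"twist":0},{"tx":0.9,"ty":-0.66,"tz":0,"twist":0},{"tx":0.9,"ty":-0.66,"tz":0,"twist":0},{"tx":0.9,"ty":-0.66,"tz":0,"twist":0},{"tx":0.9,"ty":-0.66,"tz":0,"twist":0},{"tx":0.9,"ty":-0.66,"tz":0,"twist":0},{"tx":0.9,"ty":-0.66,"tz":0,"twist":0},{"tx":0.9,"ty":-0.66,"tz":0,"twist":0}]}}

```text
time_s: 2.65
eef_pos: [0.3219, -0.3837, 0.2314]
orientation: [0.0, 0.987, 0.163, 0.0]
ft_force: [-0.5, -0.1, -0.4]
grip_width: 0.0852
```

>>> {"method": "send_rows", "body": {"steps": [{"tx":0.9,"ty":-0.66,"tz":0,"twist":0},{"tx":0.9,"ty":-0.66,"tz":0,"twist":0},{"tx":0.9,"ty":-0.66,"tz":0,"twist":0},{"tx":0.9,"ty":-0.66,"tz":0,"twist":0},{"tx":0.9,"ty":-0.66,"tz":0,"twist":0},{"tx":0.9,"ty":-0.66,"tz":0,"twist":0},{"tx":0.9,"ty":-0.66,"tz":0,"twist":0},{"tx":0.9,"ty":-0.66,"tz":0,"twist":0},{"tx":0.9,"ty":-0.66,"tz":0,"twist":0},{"tx":0.9,"ty":-0.66,"tz":0,"twist":0}]}}

```text
time_s: 3.9
eef_pos: [0.4494, -0.2007, 0.2314]
orientation: [0.0, 0.987, 0.163, 0.0]
ft_force: [-0.1, -0.1, 0.3]
grip_width: 0.0854
```

>>> {"method": "send_rows", "body": {"steps": [{"tx":0,"ty":-1,"tz":0,"twist":-1},{"tx":0,"ty":-1,"tz":0,"twist":-1},{"tx":0,"ty":-1,"tz":0,"twist":-1},{"tx":0,"ty":-1,"tz":0,"twist":-1},{"tx":0,"ty":-1,"tz":0,"twist":-1},{"tx":0.5,"ty":-0.6,"tz":0,"twist":-1},{"tx":0.5,"ty":-0.6,"tz":0,"twist":-1},{"tx":0.7,"ty":-0.5,"tz":0,"twist":-1},{"tx":0.7,"ty":-0.5,"tz":0,"twist":-1},{"tx":0.7,"ty":-0.5,"tz":0,"twist":-1}]}}

```text
time_s: 5.15
eef_pos: [0.4074, -0.0296, 0.2313]
orientation: [0.0, 0.87, 0.493, 0.0]
ft_force: [0.3, 0.3, 0.7]
grip_width: 0.0855
```

>>> {"method": "send_rows", "body": {"steps": [{"tx":1,"ty":-0.2,"tz":0,"twist":-1},{"tx":1,"ty":-0.2,"tz":0,"twist":-1},{"tx":1,"ty":0,"tz":0,"twist":-1},{"tx":1,"ty":0,"tz":0,"twist":-1},{"tx":1,"ty":0,"tz":0,"twist":-1},{"tx":1,"ty":0,"tz":0,"twist":-1},{"tx":1,"ty":0,"tz":0,"twist":-1},{"tx":1,"ty":0,"tz":0,"twist":-1},{"tx":0,"ty":0,"tz":0,"twist":-1},{"tx":0,"ty":0,"tz":0,"twist":-0.2}]}}

```text
time_s: 6.4
eef_pos: [0.4468, 0.1249, 0.2311]
orientation: [-0.0, 0.671, 0.741, -0.0]
ft_force: [0.7, 0.1, 0.1]
grip_width: 0.0856
```

```bash
cat >> h.py <<'E'
def to(x,y,z,yaw=None):
    s=bot.read_state(); w,a,b,c=s["orientation"]; 
    from scipy.spatial.transform import Rotation as Ro
    Rm=Ro.from_quat([a,b,c,w]).as_matrix(); p=np.array(s["eef_pos"])
    d=Rm.T@(np.array([x,y,z])-p); an=np.degrees(np.arctan2(Rm[1,0],Rm[0,0]))
    print("t",s["time_s"],"p",p.round(4),"yaw",an.round(2),"tilt",Rm[:,2].round(4),"F",np.round(s["ft_force"],2),"w",round(s["grip_width"],4),"units",(d/.02).round(3), "q",np.round(s["joint_positions"],2))
    if yaw is not None: print("twist",round((((an-yaw)+180)%360-180)/4,3))
E
python3 -c "
from h import *
to(.4998,.244,.072,95.6)"
```

```text
t 6.4 p [0.4468 0.1249 0.2311] yaw 95.7 tilt [-1.e-04 -0.e+00 -1.e+00] F [0.7  0.14 0.12] w 0.0856 units [5.66  3.23  7.957] q [ 0.27  0.06 -0.36  1.15  0.    1.74]
twist 0.025
```

>>> {"method": "send_rows", "body": {"steps": [{"tx":0.943,"ty":0.538,"tz":0,"twist":0},{"tx":0.943,"ty":0.538,"tz":0,"twist":0},{"tx":0.943,"ty":0.538,"tz":0,"twist":0},{"tx":0.943,"ty":0.538,"tz":0.8,"twist":0},{"tx":0.943,"ty":0.538,"tz":1,"twist":0},{"tx":0.943,"ty":0.538,"tz":1,"twist":0},{"tx":0,"ty":0,"tz":1,"twist":0},{"tx":0,"ty":0,"tz":0.8,"twist":0},{"tx":0,"ty":0,"tz":0,"twist":0}]}}

```text
time_s: 7.52
eef_pos: [0.4987, 0.2426, 0.1373]
orientation: [-0.001, 0.672, 0.741, -0.002]
ft_force: [0.6, -0.7, -0.1]
grip_width: 0.0857
```

```bash
python3 -c "
from h import *
to(.4998,.244,.072,95.6)
save('side','s1.png');save('top','t1.png')"
python3 crop.py pics/raw_t1.png 130 160 270 270 5 pics/c5.png
python3 crop.py pics/raw_s1.png 130 200 260 320 5 pics/c6.png
```

```text
t 7.525 p [0.4987 0.2426 0.1373] yaw 95.59 tilt [-0.0032 -0.0016 -1.    ] F [ 0.61 -0.69 -0.14] w 0.0857 units [0.067 0.072 3.266] q [ 0.45  0.29 -0.3   0.98 -0.    1.93]
twist -0.003
```

View pics/c5.png

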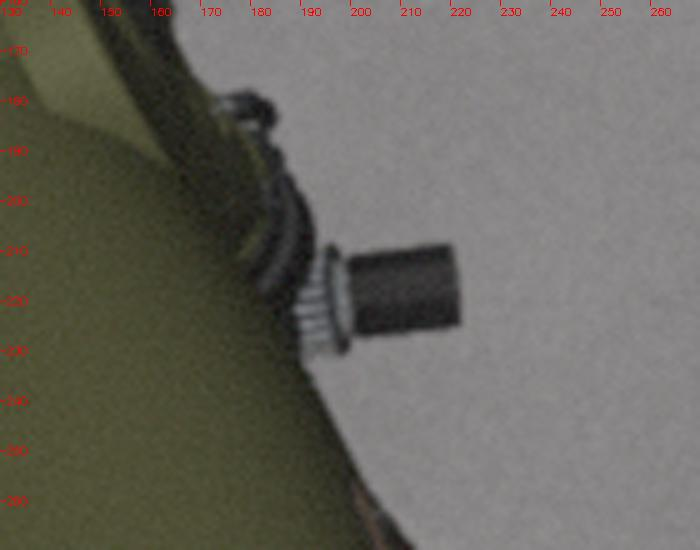

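View pics/c6.png

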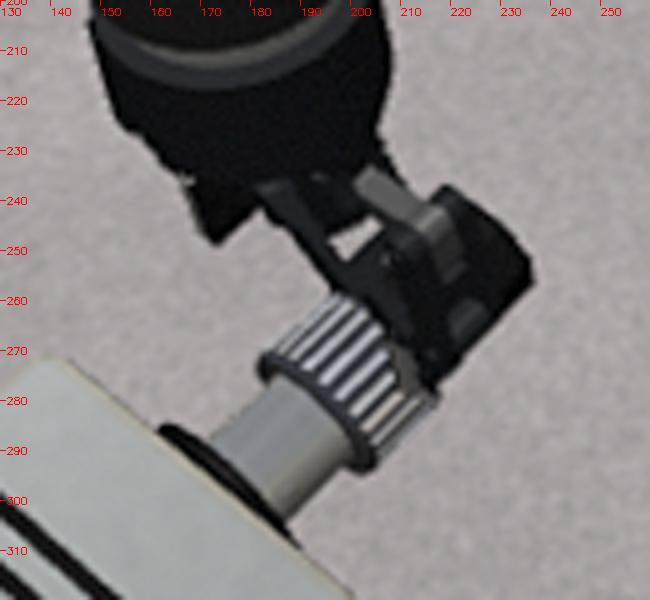

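>>> {"method": "send_rows", "body": {"steps": [{"tx":0.05,"ty":0.05,"tz":0.6,"twist":0},{"tx":0,"ty":0,"tz":0.6,"twist":0},{"tx":0,"ty":0,"tz":0.6,"twist":0},{"tx":0,"ty":0,"tz":0.6,"twist":0},{"tx":0,"ty":0,"tz":0.6,"twist":0},{"tx":0,"ty":0,"tz":0,"twist":0}]}}

```text
time_s: 8.38
eef_pos: [0.4999, 0.2436, 0.078]
orientation: [-0.0, 0.672, 0.741, -0.001]
ft_force: [-0.0, 0.8, -0.3]
grip_width: 0.0856
```

>>> {"method": "send_rows", "body": {"steps": [{"tx":0,"ty":0,"tz":0,"twist":0},{"tx":0,"ty":0,"tz":0,"twist":0},{"tx":0,"ty":0,"tz":0,"twist":0},{"tx":0,"ty":0,"tz":0,"twist":0},{"tx":0,"ty":0,"tz":0,"twist":0}], "fingers": 1, "force": 50}}

```text
time_s: 9.0
eef_pos: [0.4999, 0.2442, 0.0801]
orientation: [-0.001, 0.672, 0.741, -0.0]
ft_force: [-4.2, -1.1, 5.7]
grip_width: 0.0551
```

```bash
python3 -c "
from h import *
to(.4998,.244,.072,95.6)
save('side','s2.png')"
python3 crop.py pics/raw_s2.png 130 200 260 320 5 pics/c6.png
```

```text
t 9.0 p [0.4999 0.2442 0.0801] yaw 95.62 tilt [-1.4e-03  5.0e-04 -1.0e+00] F [-4.19 -1.12  5.71] w 0.0551 units [-0.009 -0.005  0.404] q [ 0.45  0.34 -0.37  0.86  0.    1.93]
twist 0.004
```

View pics/c6.png

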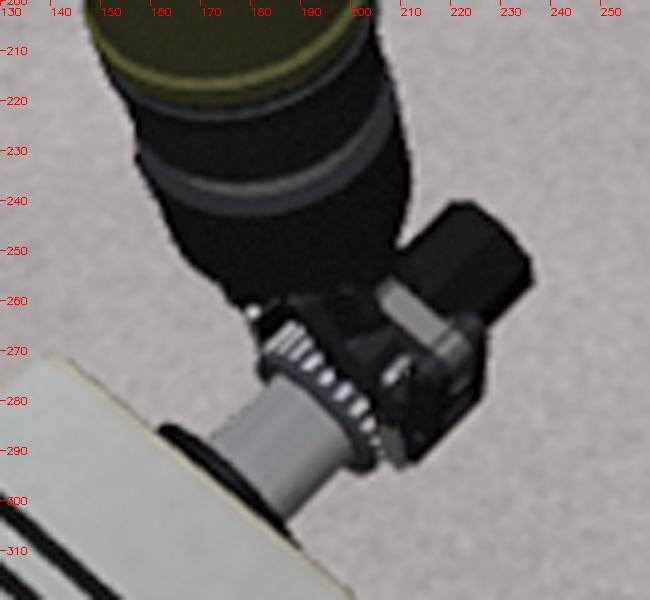

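>>> {"method": "send_rows", "body": {"steps": [{"tx":0.1,"ty":0,"tz":0,"twist":0},{"tx":0.1,"ty":0,"tz":0,"twist":0},{"tx":0.1,"ty":0,"tz":0,"twist":0},{"tx":0.1,"ty":0,"tz":0,"twist":0},{"tx":0.1,"ty":0,"tz":0,"twist":0},{"tx":0.1,"ty":0,"tz":0,"twist":0},{"tx":0,"ty":0,"tz":0,"twist":0},{"tx":0,"ty":0,"tz":0,"twist":0},{"tx":0,"ty":0,"tz":0,"twist":0},{"tx":0,"ty":0,"tz":0,"twist":0}]}}

```text
time_s: 10.3
eef_pos: [0.499, 0.2533, 0.0801]
orientation: [0.001, 0.672, 0.74, -0.002]
ft_force: [-4.1, -9.0, 10.3]
grip_width: 0.0548
```

```bash
python3 -c "
from h import *
to(.4998,.244,.072,95.6)
save('side','s3.png')
save('top','t3.png')"
python3 crop.py pics/raw_s3.png 130 200 260 320 5 pics/c6.png
python3 crop.py pics/raw_t3.png 130 160 270 270 5 pics/c5.png
```

```text
t 10.3 p [0.499  0.2533 0.0801] yaw 95.54 tilt [-5.0e-04 -4.9e-03 -1.0e+00] F [-4.14 -9.01 10.28] w 0.0548 units [-0.466 -0.004  0.407] q [ 0.47  0.35 -0.36  0.86 -0.    1.95]
twist -0.014
```

View pics/c6.png

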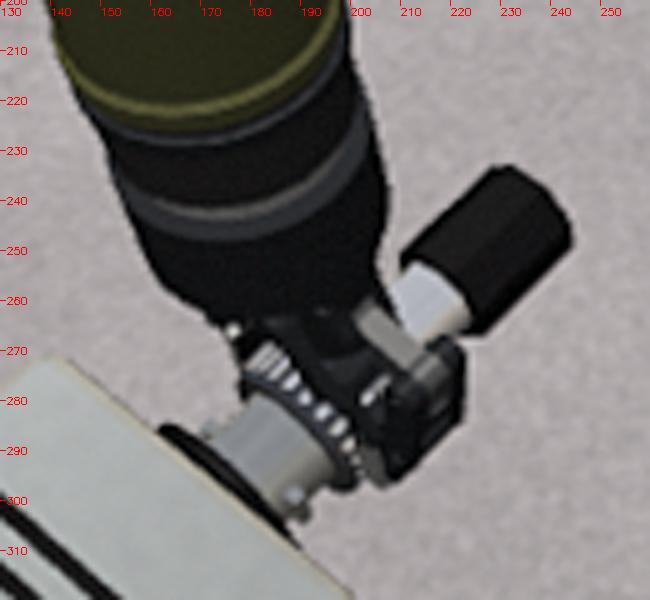

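View pics/c5.png

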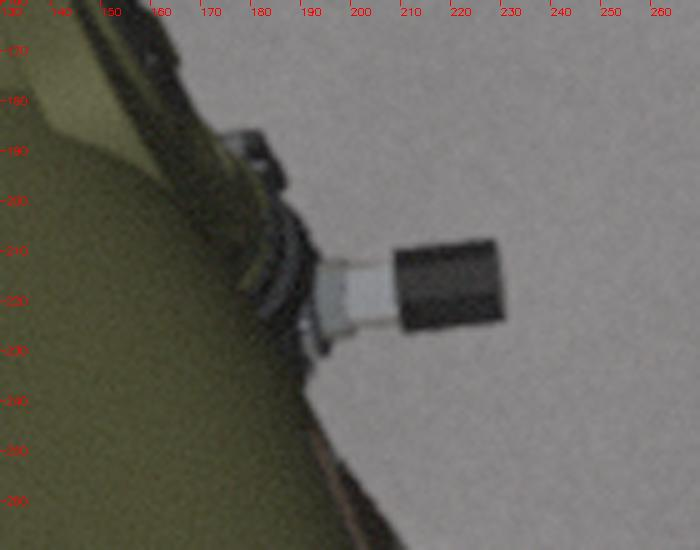

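>>> {"method": "send_rows", "body": {"steps": [{"tx":-0.1,"ty":0,"tz":0,"twist":0},{"tx":-0.1,"ty":0,"tz":0,"twist":0},{"tx":-0.1,"ty":0,"tz":0,"twist":0},{"tx":-0.1,"ty":0,"tz":0,"twist":0},{"tx":-0.1,"ty":0,"tz":0,"twist":0},{"tx":-0.1,"ty":0,"tz":0,"twist":0},{"tx":0,"ty":0,"tz":0,"twist":0},{"tx":0,"ty":0,"tz":0,"twist":0}]}}

```text
time_s: 11.4
eef_pos: [0.4999, 0.2442, 0.0801]
orientation: [-0.001, 0.672, 0.741, -0.0]
ft_force: [-4.4, 0.3, 5.2]
grip_width: 0.0551
```

>>> {"method": "send_rows", "body": {"steps": [{"tx":0,"ty":0,"tz":0,"twist":0},{"tx":0,"ty":0,"tz":0,"twist":0},{"tx":0,"ty":0,"tz":0,"twist":0},{"tx":0,"ty":0,"tz":0,"twist":0},{"tx":0,"ty":0,"tz":-0.5,"twist":0},{"tx":0,"ty":0,"tz":-1,"twist":0},{"tx":0,"ty":0,"tz":-1,"twist":0},{"tx":0,"ty":0,"tz":-1,"twist":0},{"tx":0,"ty":0,"tz":-0.5,"twist":0}], "fingers": -1}}

```text
time_s: 12.52
eef_pos: [0.5016, 0.2444, 0.161]
orientation: [0.0, 0.672, 0.741, 0.001]
ft_force: [0.6, 0.5, -0.6]
grip_width: 0.0854
```

>>> {"method": "send_rows", "body": {"steps": [{"tx":-1,"ty":0,"tz":0,"twist":0},{"tx":-1,"ty":0,"tz":0,"twist":0},{"tx":-1,"ty":0,"tz":0,"twist":0},{"tx":-0.4,"ty":0,"tz":0,"twist":0},{"tx":0,"ty":0,"tz":0,"twist":0}]}}

```text
time_s: 13.15
eef_pos: [0.5075, 0.1755, 0.1592]
orientation: [-0.0, 0.672, 0.74, -0.0]
ft_force: [0.8, 0.1, 0.1]
grip_width: 0.0855
```

```bash
python3 -c "
from h import *
to(.5065,.1766,.073,95.6)
save('side','s4.png')
save('top','t4.png')"
python3 crop.py pics/raw_s4.png 130 200 260 320 5 pics/c6.png
python3 crop.py pics/raw_t4.png 130 160 270 270 5 pics/c5.png
```

```text
t 13.15 p [0.5075 0.1755 0.1592] yaw 95.49 tilt [-4.e-04  1.e-04 -1.e+00] F [0.78 0.11 0.06] w 0.0855 units [ 0.058 -0.043  4.308] q [ 0.33  0.24 -0.32  1.02  0.    1.81]
twist -0.027
```

View pics/c6.png

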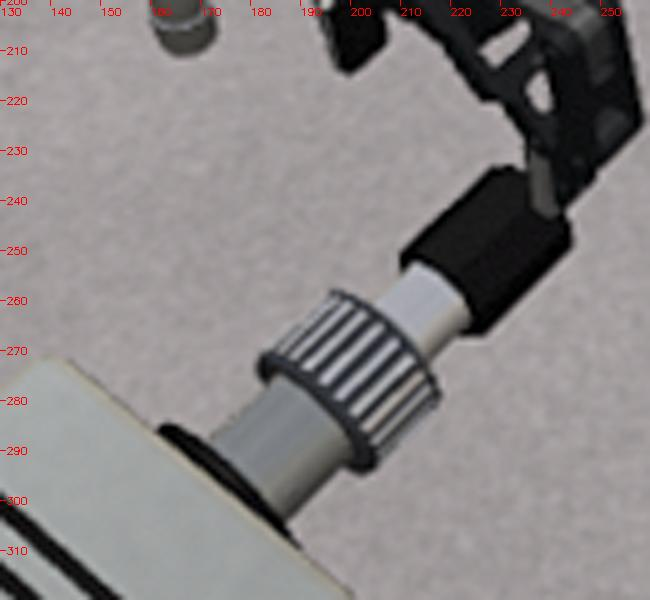

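View pics/c5.png

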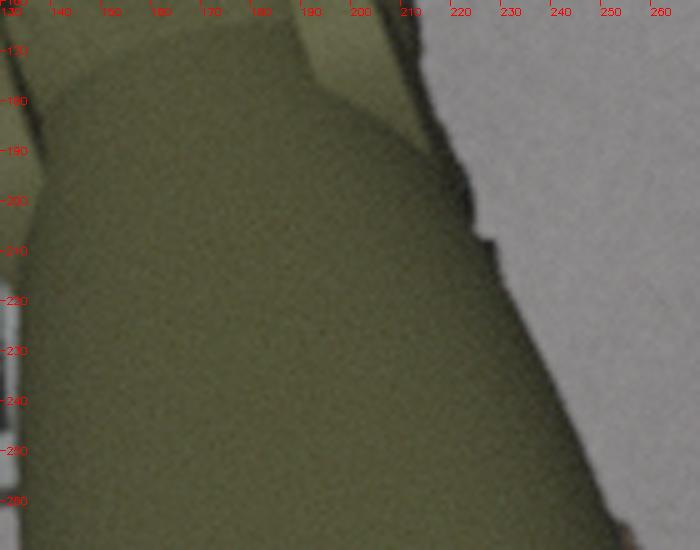

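>>> {"method": "send_rows", "body": {"steps": [{"tx":0.05,"ty":-0.08,"tz":0.8,"twist":0},{"tx":0,"ty":0,"tz":0.8,"twist":0},{"tx":0,"ty":0,"tz":0.8,"twist":0},{"tx":0,"ty":0,"tz":0.8,"twist":0},{"tx":0,"ty":0,"tz":0.8,"twist":0},{"tx":0,"ty":0,"tz":0.4,"twist":0},{"tx":0,"ty":0,"tz":0,"twist":0}]}}

```text
time_s: 14.12
eef_pos: [0.5054, 0.177, 0.0706]
orientation: [-0.0, 0.672, 0.741, -0.001]
ft_force: [-0.0, -0.3, 0.3]
grip_width: 0.0855
```

>>> {"method": "send_rows", "body": {"steps": [{"tx":0,"ty":0,"tz":0,"twist":0},{"tx":0,"ty":0,"tz":0,"twist":0},{"tx":0,"ty":0,"tz":0,"twist":0},{"tx":0,"ty":0,"tz":0,"twist":0},{"tx":0,"ty":0,"tz":0,"twist":0},{"tx":0,"ty":0,"tz":0,"twist":0}], "fingers": 1, "force": 60}}

```text
time_s: 14.88
eef_pos: [0.5062, 0.1773, 0.0718]
orientation: [0.0, 0.672, 0.741, 0.0]
ft_force: [0.2, -0.6, 6.2]
grip_width: 0.039
```

```bash
python3 -c "
from h import *
to(.5065,.1766,.073,95.6)
print(proj('side',(.5065,.1766,.095)))
save('side','s5.png')"
python3 crop.py pics/raw_s5.png 130 200 260 320 5 pics/c6.png
```

```text
t 14.875 p [0.5062 0.1773 0.0718] yaw 95.58 tilt [ 9.e-04  3.e-04 -1.e+00] F [ 0.2  -0.57  6.21] w 0.039 units [-0.038  0.009 -0.06 ] q [ 0.34  0.31 -0.43  0.82 -0.    1.81]
twist -0.005
[226.33371296 250.87124673]
```

View pics/c6.png

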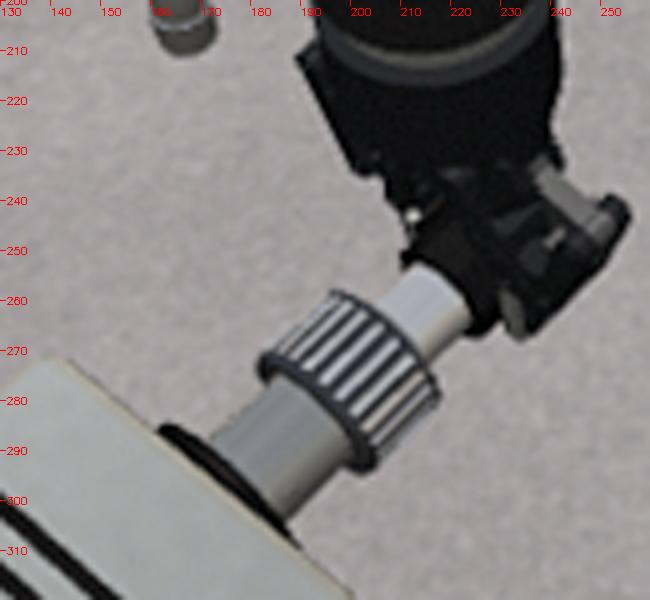

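>>> {"method": "send_rows", "body": {"steps": [{"tx":-0.4,"ty":0,"tz":0,"twist":0},{"tx":-0.5,"ty":0,"tz":0,"twist":0},{"tx":-0.5,"ty":0,"tz":0,"twist":0},{"tx":-0.5,"ty":0,"tz":0,"twist":0},{"tx":-0.5,"ty":0,"tz":0,"twist":0}]}}

```text
time_s: 15.55
eef_pos: [0.5101, 0.1282, 0.0709]
orientation: [-0.0, 0.672, 0.741, -0.001]
ft_force: [-1.1, 1.6, -0.8]
grip_width: 0.0391
```

>>> {"method": "send_rows", "body": {"steps": [{"tx":-0.5,"ty":0,"tz":0,"twist":0},{"tx":-0.5,"ty":0,"tz":0,"twist":0},{"tx":-0.5,"ty":0,"tz":0,"twist":0},{"tx":-0.5,"ty":0,"tz":0,"twist":0},{"tx":-0.5,"ty":0,"tz":0,"twist":0},{"tx":0,"ty":0,"tz":0,"twist":0}]}}

```text
time_s: 16.3
eef_pos: [0.5154, 0.079, 0.0713]
orientation: [0.0, 0.672, 0.74, -0.0]
ft_force: [-0.1, -0.7, -1.1]
grip_width: 0.0387
```

```bash
python3 -c "
from h import *
to(.5065,.1766,.073,95.6)
save('side','s6.png')"
python3 crop.py pics/raw_s6.png 130 180 280 300 5 pics/c6.png
```

```text
t 16.3 p [0.5154 0.079  0.0713] yaw 95.52 tilt [-0.e+00 -1.e-04 -1.e+00] F [-0.14 -0.68 -1.06] w 0.0387 units [ 4.901  0.028 -0.085] q [ 0.15  0.29 -0.47  0.81 -0.    1.63]
twist -0.02
```

View pics/c6.png

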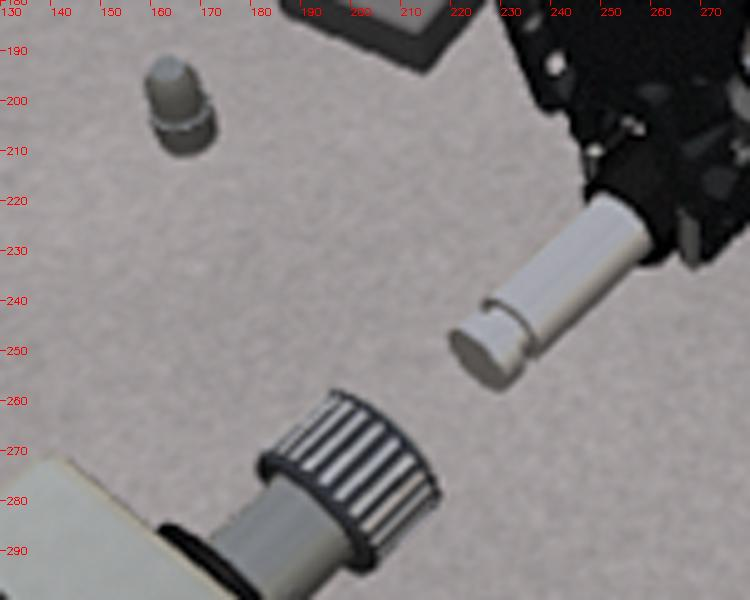

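>>> {"method": "send_rows", "body": {"steps": [{"tx":0,"ty":0,"tz":-1,"twist":0},{"tx":0,"ty":0,"tz":-1,"twist":0},{"tx":0,"ty":0,"tz":-1,"twist":1},{"tx":0,"ty":0,"tz":-1,"twist":1},{"tx":0,"ty":0,"tz":-1,"twist":1},{"tx":0,"ty":0,"tz":-0.6,"twist":1},{"tx":0,"ty":0,"tz":0,"twist":1},{"tx":0,"ty":0,"tz":0,"twist":1}], "force": 80}}

```text
time_s: 17.35
eef_pos: [0.5154, 0.0801, 0.1835]
orientation: [0.0, 0.812, 0.584, 0.0]
ft_force: [-0.4, 0.2, -0.9]
grip_width: 0.0388
```

>>> {"method": "send_rows", "body": {"steps": [{"tx":-0.9,"ty":0.43,"tz":0,"twist":1},{"tx":-0.9,"ty":0.43,"tz":0,"twist":1},{"tx":-0.9,"ty":0.43,"tz":0,"twist":1},{"tx":-0.9,"ty":0.43,"tz":0,"twist":1},{"tx":-0.9,"ty":0.43,"tz":0,"twist":1},{"tx":-0.9,"ty":0.43,"tz":0,"twist":1},{"tx":-0.9,"ty":0.43,"tz":0,"twist":1},{"tx":-0.9,"ty":0.43,"tz":0,"twist":1},{"tx":-0.9,"ty":0.43,"tz":0,"twist":1},{"tx":-0.9,"ty":0.43,"tz":0,"twist":1}]}}

```text
time_s: 18.6
eef_pos: [0.4782, -0.1125, 0.1833]
orientation: [-0.0, 0.962, 0.271, 0.0]
ft_force: [0.7, -0.7, -1.4]
grip_width: 0.0388
```

>>> {"method": "send_rows", "body": {"steps": [{"tx":-0.35,"ty":0.73,"tz":0,"twist":1},{"tx":-0.35,"ty":0.73,"tz":0,"twist":1},{"tx":-0.35,"ty":0.73,"tz":0,"twist":1},{"tx":-0.35,"ty":0.73,"tz":0,"twist":1},{"tx":-0.35,"ty":0.73,"tz":0,"twist":1},{"tx":-0.35,"ty":0.73,"tz":0,"twist":1},{"tx":-0.35,"ty":0.73,"tz":0,"twist":1},{"tx":-0.35,"ty":0.73,"tz":0,"twist":1},{"tx":-0.35,"ty":0.73,"tz":0,"twist":1},{"tx":-0.35,"ty":0.73,"tz":0,"twist":1}]}}

```text
time_s: 19.85
eef_pos: [0.4453, -0.2675, 0.1832]
orientation: [-0.0, 0.997, -0.074, 0.0]
ft_force: [0.1, 0.1, -2.0]
grip_width: 0.0391
```

```bash
python3 -c "
from h import *
to(.4287,-.274,.0035,-10.5)
save('side','s7.png',1)"
```

```text
t 19.85 p [ 0.4453 -0.2675  0.1832] yaw -8.51 tilt [ 1.e-04  3.e-04 -1.e+00] F [ 0.1   0.06 -1.97] w 0.0391 units [-0.773  0.446  8.987] q [-0.54  0.19 -0.32  1.06  0.    2.75]
twist 0.497
```

View pics/s7.png

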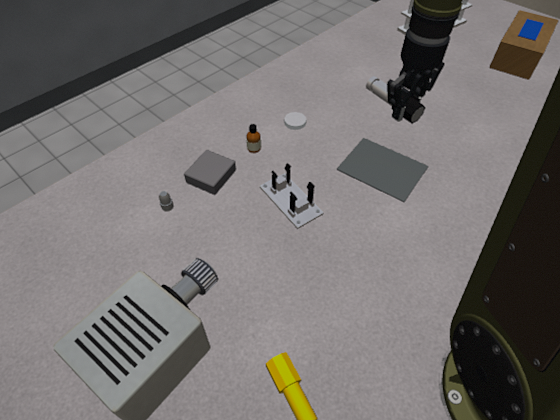

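>>> {"method": "send_rows", "body": {"steps": [{"tx":-0.4,"ty":0.22,"tz":1,"twist":0},{"tx":-0.37,"ty":0.22,"tz":1,"twist":0},{"tx":0,"ty":0,"tz":1,"twist":0},{"tx":0,"ty":0,"tz":1,"twist":0},{"tx":0,"ty":0,"tz":1,"twist":0},{"tx":0,"ty":0,"tz":1,"twist":0},{"tx":0,"ty":0,"tz":1,"twist":0},{"tx":0,"ty":0,"tz":0.8,"twist":0},{"tx":0,"ty":0,"tz":0.4,"twist":0},{"tx":0,"ty":0,"tz":0,"twist":0}]}}

```text
time_s: 21.15
eef_pos: [0.4286, -0.2736, 0.019]
orientation: [-0.0, 0.997, -0.073, -0.0]
ft_force: [-1.2, 0.0, -0.5]
grip_width: 0.0385
```

>>> {"method": "send_rows", "body": {"steps": [{"tx":0,"ty":0,"tz":0.2,"twist":0},{"tx":0,"ty":0,"tz":0.2,"twist":0},{"tx":0,"ty":0,"tz":0.15,"twist":0},{"tx":0,"ty":0,"tz":0,"twist":0}]}}

```text
time_s: 21.65
eef_pos: [0.4286, -0.2739, 0.0081]
orientation: [-0.0, 0.997, -0.073, -0.0]
ft_force: [0.1, 0.5, -1.6]
grip_width: 0.0386
```

```bash
python3 -c "
from h import *
to(.4287,-.274,.0035,-10.5)
save('side','s8.png',1)"
python3 crop.py pics/raw_s8.png 320 90 450 210 5 pics/c6.png
```

```text
t 21.65 p [ 0.4286 -0.2739  0.0081] yaw -8.42 tilt [-3.e-04  2.e-04 -1.e+00] F [ 0.07  0.55 -1.57] w 0.0386 units [0.005 0.006 0.231] q [-0.57  0.35 -0.56  0.66  0.    2.72]
twist 0.519
```

View pics/c6.png

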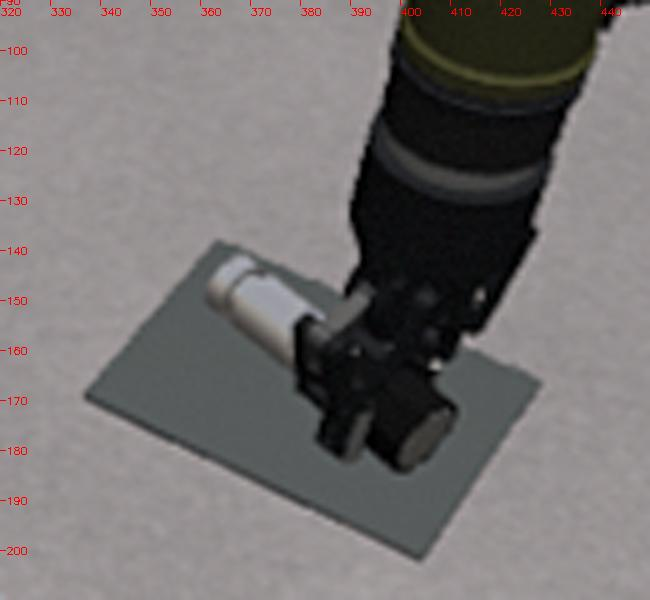

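>>> {"method": "send_rows", "body": {"steps": [{"tx":0,"ty":0,"tz":0.1,"twist":0},{"tx":0,"ty":0,"tz":0.1,"twist":0},{"tx":0,"ty":0,"tz":0,"twist":0}]}}

```text
time_s: 22.08
eef_pos: [0.4287, -0.2739, 0.0041]
orientation: [-0.0, 0.997, -0.073, -0.0]
ft_force: [1.2, 0.6, -1.9]
grip_width: 0.039
```

>>> {"method": "send_rows", "body": {"steps": [{"tx":0,"ty":0,"tz":0.07,"twist":0},{"tx":0,"ty":0,"tz":0,"twist":0}]}}

```text
time_s: 22.32
eef_pos: [0.4289, -0.2739, 0.0038]
orientation: [0.0, 0.997, -0.073, 0.0]
ft_force: [-3.3, 1.9, 9.9]
grip_width: 0.0389
```

Contact. Release, rise, and turn half a turn for the shank grasp.

>>> {"method": "send_rows", "body": {"steps": [{"tx":0,"ty":0,"tz":0,"twist":0},{"tx":0,"ty":0,"tz":0,"twist":0},{"tx":0,"ty":0,"tz":0,"twist":0},{"tx":0,"ty":0,"tz":0,"twist":0},{"tx":0,"ty":0,"tz":-0.3,"twist":0},{"tx":0,"ty":0,"tz":-0.8,"twist":0},{"tx":0,"ty":0,"tz":-1,"twist":0},{"tx":0,"ty":0,"tz":-1,"twist":0},{"tx":0,"ty":0,"tz":-1,"twist":0},{"tx":0,"ty":0,"tz":-1,"twist":0}], "fingers": -1}}

```text
time_s: 23.58
eef_pos: [0.4291, -0.2741, 0.1069]
orientation: [0.0, 0.997, -0.073, 0.001]
ft_force: [1.0, -0.1, -0.2]
grip_width: 0.0851
```

>>> {"method": "send_rows", "body": {"steps": [{"tx":0,"ty":0,"tz":-1,"twist":-1},{"tx":0,"ty":0,"tz":-1,"twist":-1},{"tx":0,"ty":0,"tz":0,"twist":-1},{"tx":0,"ty":0,"tz":0,"twist":-1},{"tx":0,"ty":0,"tz":0,"twist":-1},{"tx":0,"ty":0,"tz":0,"twist":-1},{"tx":0,"ty":0,"tz":0,"twist":-1},{"tx":0,"ty":0,"tz":0,"twist":-1},{"tx":0,"ty":0,"tz":0,"twist":-1},{"tx":0,"ty":0,"tz":0,"twist":-1}]}}

```text
time_s: 24.82
eef_pos: [0.429, -0.2741, 0.1462]
orientation: [0.0, 0.962, 0.273, 0.0]
ft_force: [0.5, -0.0, -0.6]
grip_width: 0.0855
```

>>> {"method": "send_rows", "body": {"steps": [{"tx":0,"ty":0,"tz":0,"twist":-1},{"tx":0,"ty":0,"tz":0,"twist":-1},{"tx":0,"ty":0,"tz":0,"twist":-1},{"tx":0,"ty":0,"tz":0,"twist":-1},{"tx":0,"ty":0,"tz":0,"twist":-1},{"tx":0,"ty":0,"tz":0,"twist":-1},{"tx":0,"ty":0,"tz":0,"twist":-1},{"tx":0,"ty":0,"tz":0,"twist":-1},{"tx":0,"ty":0,"tz":0,"twist":-1},{"tx":0,"ty":0,"tz":0,"twist":-1}]}}

```text
time_s: 26.08
eef_pos: [0.429, -0.2741, 0.1462]
orientation: [0.001, 0.81, 0.586, 0.0]
ft_force: [0.4, 0.3, 0.5]
grip_width: 0.0856
```

>>> {"method": "send_rows", "body": {"steps": [{"tx":0,"ty":0,"tz":0,"twist":-1},{"tx":0,"ty":0,"tz":0,"twist":-1},{"tx":0,"ty":0,"tz":0,"twist":-1},{"tx":0,"ty":0,"tz":0,"twist":-1},{"tx":0,"ty":0,"tz":0,"twist":-1},{"tx":0,"ty":0,"tz":0,"twist":-1},{"tx":0,"ty":0,"tz":0,"twist":-1},{"tx":0,"ty":0,"tz":0,"twist":-1},{"tx":0,"ty":0,"tz":0,"twist":-1},{"tx":0,"ty":0,"tz":0,"twist":-1}]}}

```text
time_s: 27.32
eef_pos: [0.429, -0.274, 0.1462]
orientation: [0.001, 0.561, 0.828, 0.0]
ft_force: [1.2, 0.1, 0.2]
grip_width: 0.0853
```

>>> {"method": "send_rows", "body": {"steps": [{"tx":0,"ty":0,"tz":0,"twist":-1},{"tx":0,"ty":0,"tz":0,"twist":-1},{"tx":0,"ty":0,"tz":0,"twist":-1},{"tx":0,"ty":0,"tz":0,"twist":-1},{"tx":0,"ty":0,"tz":0,"twist":-1},{"tx":0,"ty":0,"tz":0,"twist":-1},{"tx":0,"ty":0,"tz":0,"twist":-1},{"tx":0,"ty":0,"tz":0,"twist":-1},{"tx":0,"ty":0,"tz":0,"twist":-1},{"tx":0,"ty":0,"tz":0,"twist":-1}]}}

```text
time_s: 28.58
eef_pos: [0.429, -0.2741, 0.1462]
orientation: [0.001, 0.244, 0.97, -0.0]
ft_force: [-0.4, 0.9, 0.4]
grip_width: 0.0857
```

```bash
python3 -c "
from h import *
to(.4287,-.274,.0035,171.5)
save('side','s9.png',1);save('top','t9.png',1)
for n in('side','top'):
  for x in ('barrel_head','barrel_shank','barrel_tip','barrel'): print(n,x,marks(n,x))
"
python3 crop.py pics/raw_s9.png 320 90 450 210 5 pics/c6.png
python3 crop.py pics/raw_t9.png 340 180 450 290 5 pics/c5.png
```

```text
t 28.575 p [ 0.429  -0.2741  0.1462] yaw 151.71 tilt [ 1.e-03 -6.e-04 -1.e+00] F [-0.39  0.91  0.45] w 0.0857 units [ 2.400e-02 -4.000e-03  7.135e+00] q [-0.57  0.2  -0.4   0.97  0.   -0.07]
twist -4.946
side barrel_head [(0.61, array([282.2, 371.8])), (0.58, array([398.6, 169.2]))]
side barrel_shank [(0.94, array([381.1, 162.5])), (0.59, array([297.1, 394.1]))]
side barrel_tip [(0.69, array([364.3, 143. ])), (0.28, array([212.5, 173. ])), (0.23, array([195.4, 274.7]))]
side barrel [(0.88, array([289.2, 386.3])), (0.71, array([389.6, 164.8]))]
top barrel_head [(0.91, array([196.4, 301.4])), (0.69, array([395.7, 248.4]))]
top barrel_shank [(0.94, array([397.5, 234.4])), (0.84, array([191.5, 320.5])), (0.36, array([307.4, 196.2]))]
top barrel_tip [(0.75, array([180.2, 343.2])), (0.73, array([398.1, 210.2]))]
top barrel [(0.72, array([194.8, 312.8])), (0.63, array([397.3, 238.4]))]
```

View pics/c6.png

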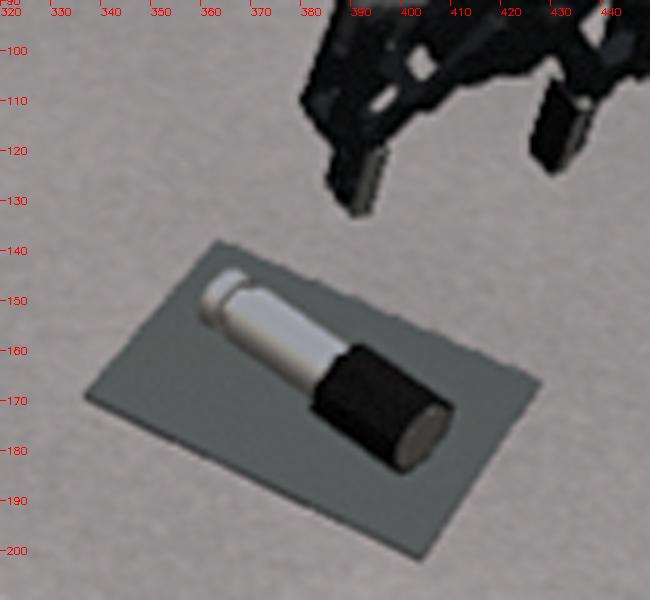

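View pics/c5.png

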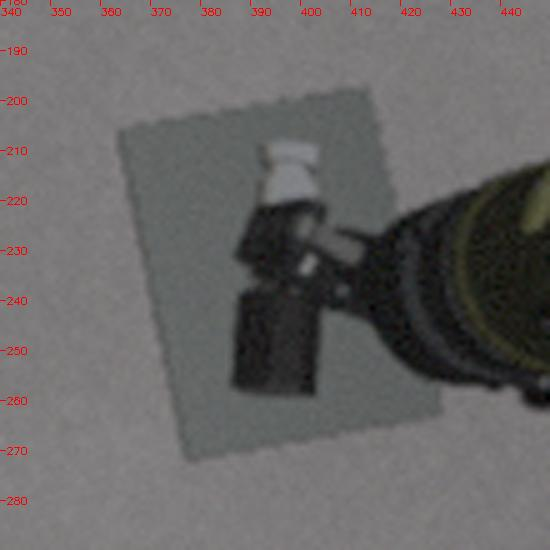

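```bash
python3 -c "
from h import *
for a,b in (((393.4,257.8),(396.8,207.5)),):
  A=onz('top',a,.025);B=onz('top',b,.02);d=B-A;print(A,B,np.linalg.norm(d),np.degrees(np.arctan2(d[1],d[0])))
for n,uv in (('side',(381.1,162.5)),('top',(397.5,234.4))): print(onz(n,uv,.023))
for n,uv in (('side',(398.6,169.2)),('top',(395.7,248.4))): print(onz(n,uv,.025))
# predicted
y=np.radians(-8.4);h=np.array([.4288,-.274]);u=np.array([np.cos(y),np.sin(y)])
for k in(-.025,0,.025,.0385,.105): print(k,(h+k*u).round(4),proj('side',[*(h+k*u),.024]),proj('top',[*(h+k*u),.024]))
"
```

```text
[ 0.40306771 -0.26727479  0.025     ] [ 0.53615254 -0.28587006  0.02      ] 0.1344706513505939 -7.954150341905949
[ 0.47058076 -0.2763226   0.023     ]
[ 0.46407255 -0.28235903  0.023     ]
[ 0.42698047 -0.28483021  0.025     ]
[ 0.42733621 -0.27476739  0.025     ]
-0.025 [ 0.4041 -0.2703] [403.27961408 177.65277529] [394.44403616 257.41234852]
0 [ 0.4288 -0.274 ] [395.24156609 171.47586103] [395.26090738 247.87195558]
0.025 [ 0.4535 -0.2777] [387.40635055 165.45481529] [396.07210817 238.39778866]
0.0385 [ 0.4669 -0.2796] [383.25698738 162.26619778] [396.50781958 233.30903299]
0.105 [ 0.5327 -0.2893] [363.61073864 147.16885148] [398.6305256  208.51754938]
```

>>> {"method": "send_rows", "body": {"steps": [{"tx":0,"ty":0,"tz":0,"twist":-1},{"tx":0,"ty":0,"tz":0,"twist":-1},{"tx":0,"ty":0,"tz":0,"twist":-1},{"tx":0,"ty":0,"tz":0,"twist":-1},{"tx":0,"ty":0,"tz":0,"twist":-0.96},{"tx":-1,"ty":0,"tz":0,"twist":0},{"tx":-1,"ty":0,"tz":0,"twist":0},{"tx":0,"ty":0,"tz":0,"twist":0}]}}

```text
time_s: 30.08
eef_pos: [0.4693, -0.2801, 0.1448]
orientation: [0.0, 0.075, 0.997, -0.0]
ft_force: [0.0, 0.9, -0.4]
grip_width: 0.0855
```

```bash
python3 -c "
from h import *
to(.4685,-.2798,.005,171.6)
save('side','s10.png',1)"
python3 crop.py pics/raw_s10.png 320 70 450 190 5 pics/c6.png
```

```text
t 30.075 p [ 0.4693 -0.2801  0.1448] yaw 171.45 tilt [ 4.e-04 -2.e-04 -1.e+00] F [ 0.01  0.9  -0.4 ] w 0.0855 units [0.046 0.011 6.989] q [-0.54  0.26 -0.32  0.99 -0.   -0.39]
twist -0.037
```

View pics/c6.png

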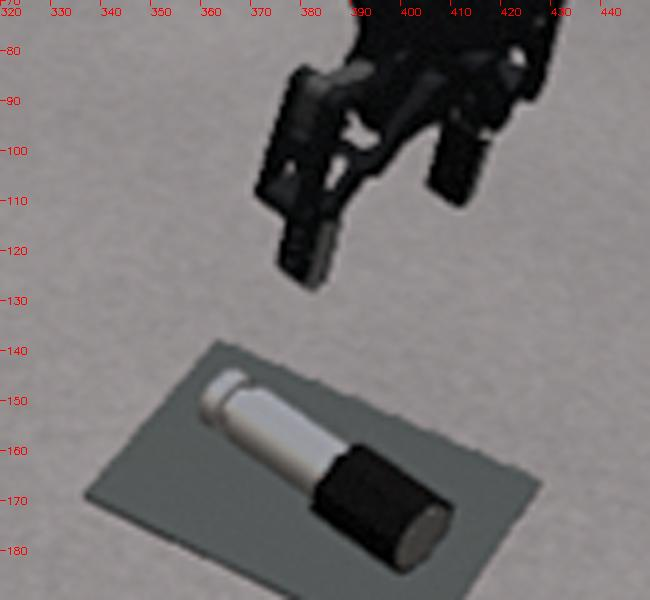

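>>> {"method": "send_rows", "body": {"steps": [{"tx":0.04,"ty":0,"tz":1,"twist":0},{"tx":0,"ty":0,"tz":1,"twist":0},{"tx":0,"ty":0,"tz":1,"twist":0},{"tx":0,"ty":0,"tz":1,"twist":0},{"tx":0,"ty":0,"tz":1,"twist":0},{"tx":0,"ty":0,"tz":1,"twist":0},{"tx":0,"ty":0,"tz":0.5,"twist":0},{"tx":0,"ty":0,"tz":0.4,"twist":0},{"tx":0,"ty":0,"tz":0,"twist":0}]}}

```text
time_s: 31.25
eef_pos: [0.4672, -0.2797, 0.0068]
orientation: [-0.0, 0.075, 0.997, 0.0]
ft_force: [-1.0, -1.0, 1.2]
grip_width: 0.0854
```

```bash
python3 -c "
from h import *
to(.4685,-.2798,.005,171.6)
save('side','s11.png',1)"
python3 crop.py pics/raw_s11.png 320 90 450 210 5 pics/c6.png
```

```text
t 31.25 p [ 0.4672 -0.2797  0.0068] yaw 171.42 tilt [-5.e-04  3.e-04 -1.e+00] F [-0.98 -0.95  1.22] w 0.0854 units [-0.063  0.003  0.088] q [-0.54  0.41 -0.48  0.69 -0.   -0.39]
twist -0.046
```

View pics/c6.png

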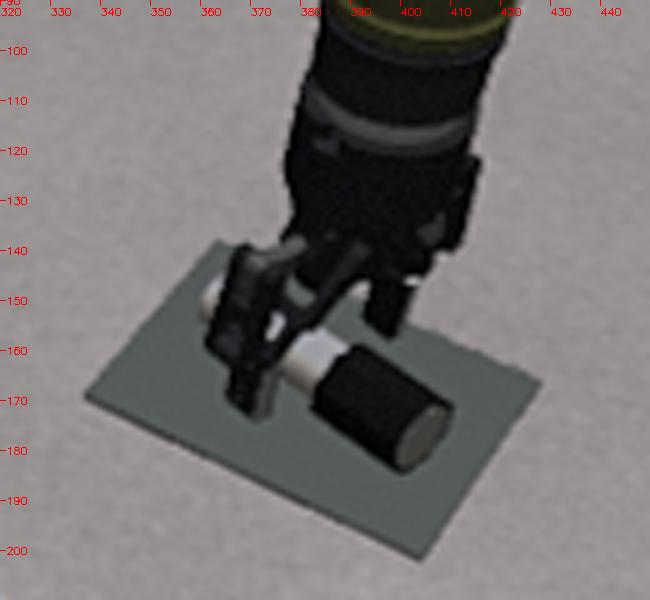

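>>> {"method": "send_rows", "body": {"steps": [{"tx":-0.06,"ty":0,"tz":0.05,"twist":0},{"tx":0,"ty":0,"tz":0,"twist":0},{"tx":0,"ty":0,"tz":0,"twist":0},{"tx":0,"ty":0,"tz":0,"twist":0},{"tx":0,"ty":0,"tz":0,"twist":0},{"tx":0,"ty":0,"tz":0,"twist":0},{"tx":0,"ty":0,"tz":0,"twist":0}], "fingers": 1, "force": 100}}

```text
time_s: 32.17
eef_pos: [0.4691, -0.2803, 0.0065]
orientation: [0.0, 0.075, 0.997, -0.0]
ft_force: [-0.9, -0.7, 6.3]
grip_width: 0.0275
```

```bash
python3 -c "
from h import *
to(.4685,-.2798,.005,171.6)
save('side','s12.png',1)"
python3 crop.py pics/raw_s12.png 320 90 450 210 5 pics/c6.png
```

```text
t 32.175 p [ 0.4691 -0.2803  0.0065] yaw 171.42 tilt [ 7.e-04 -6.e-04 -1.e+00] F [-0.94 -0.67  6.33] w 0.0275 units [0.035 0.018 0.073] q [-0.54  0.41 -0.47  0.69 -0.   -0.39]
twist -0.045
```

View pics/c6.png

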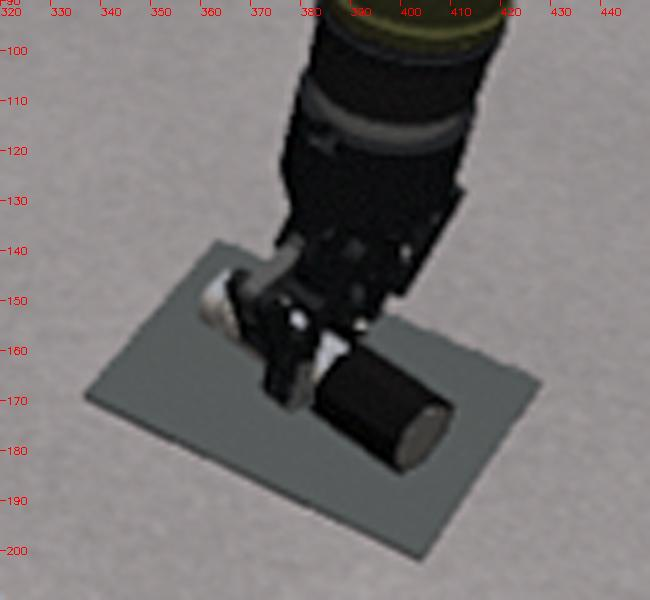

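>>> {"method": "send_rows", "body": {"steps": [{"tx":0,"ty":0,"tz":-0.4,"twist":0},{"tx":0,"ty":0,"tz":-1,"twist":0},{"tx":0,"ty":0,"tz":-1,"twist":0},{"tx":0,"ty":0,"tz":-1,"twist":0},{"tx":0,"ty":0,"tz":-1,"twist":0},{"tx":0,"ty":0,"tz":-1,"twist":0},{"tx":0,"ty":0,"tz":-0.6,"twist":0},{"tx":0,"ty":0,"tz":0,"twist":0}]}}

```text
time_s: 33.22
eef_pos: [0.4692, -0.2802, 0.1266]
orientation: [0.001, 0.075, 0.997, -0.0]
ft_force: [0.1, 0.1, -1.5]
grip_width: 0.0275
```

```bash
python3 -c "
from h import *
to(.5586,-.0485,.12,169.5)
save('side','s13.png',1)"
python3 crop.py pics/raw_s13.png 320 60 450 180 5 pics/c6.png
```

```text
t 33.225 p [ 0.4692 -0.2802  0.1266] yaw 171.42 tilt [ 1.2e-03 -7.0e-04 -1.0e+00] F [ 0.07  0.13 -1.5 ] w 0.0275 units [-2.689 12.124  0.327] q [-0.54  0.28 -0.34  0.95  0.   -0.39]
twist 0.48
```

View pics/c6.png

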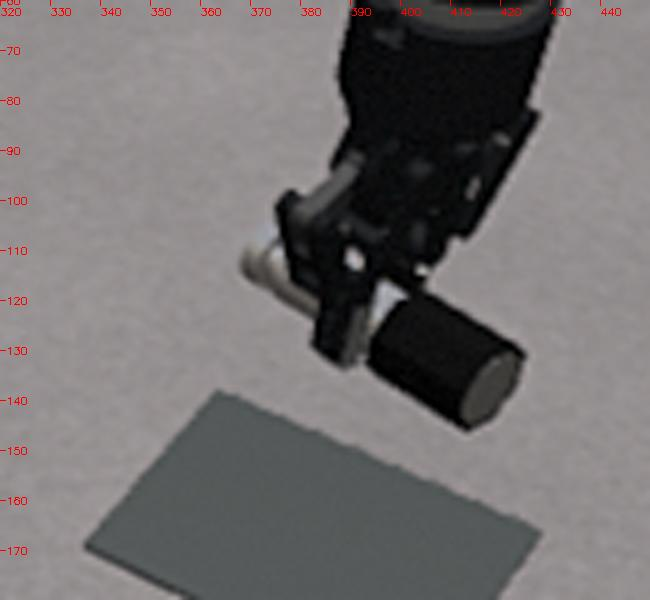

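>>> {"method": "send_rows", "body": {"steps": [{"tx":0,"ty":0,"tz":0,"twist":0.48},{"tx":-0.18,"ty":0.94,"tz":0,"twist":0},{"tx":-0.18,"ty":0.94,"tz":0,"twist":0},{"tx":-0.18,"ty":0.94,"tz":0,"twist":0},{"tx":-0.18,"ty":0.94,"tz":0,"twist":0},{"tx":-0.18,"ty":0.94,"tz":0,"twist":0},{"tx":-0.18,"ty":0.94,"tz":0,"twist":0}]}}

```text
time_s: 34.15
eef_pos: [0.5111, -0.1716, 0.126]
orientation: [0.0, 0.091, 0.996, -0.0]
ft_force: [0.4, -0.2, -1.5]
grip_width: 0.0274
```

>>> {"method": "send_rows", "body": {"steps": [{"tx":-0.18,"ty":0.94,"tz":0,"twist":0},{"tx":-0.18,"ty":0.94,"tz":0,"twist":0},{"tx":-0.18,"ty":0.94,"tz":0,"twist":0},{"tx":-0.18,"ty":0.94,"tz":0,"twist":0},{"tx":-0.18,"ty":0.94,"tz":0,"twist":0},{"tx":-0.18,"ty":0.94,"tz":0,"twist":0},{"tx":-0.14,"ty":0.89,"tz":0,"twist":0},{"tx":0,"ty":0,"tz":0,"twist":0},{"tx":0,"ty":0,"tz":0,"twist":0}]}}

```text
time_s: 35.28
eef_pos: [0.5582, -0.0491, 0.1258]
orientation: [-0.0, 0.091, 0.996, -0.0]
ft_force: [-0.1, 0.2, -1.6]
grip_width: 0.0273
```

```bash
python3 -c "
from h import *
to(.5592,-.0494,.08,169.5)
save('side','s14.png',1);save('top','t14.png',1)"
python3 crop.py pics/raw_s14.png 230 120 360 240 5 pics/c6.png
python3 crop.py pics/raw_t14.png 250 140 370 260 5 pics/c5.png
```

```text
t 35.275 p [ 0.5582 -0.0491  0.1258] yaw 169.51 tilt [-3.e-04 -4.e-04 -1.e+00] F [-0.07  0.18 -1.63] w 0.0273 units [-0.052 -0.007  2.291] q [-0.09  0.3  -0.31  0.96 -0.    0.1 ]
twist 0.002
```

View pics/c6.png

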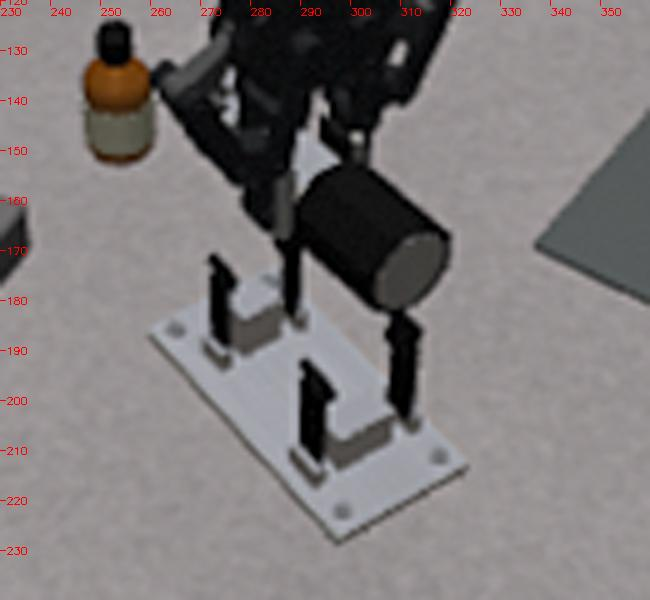

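View pics/c5.png

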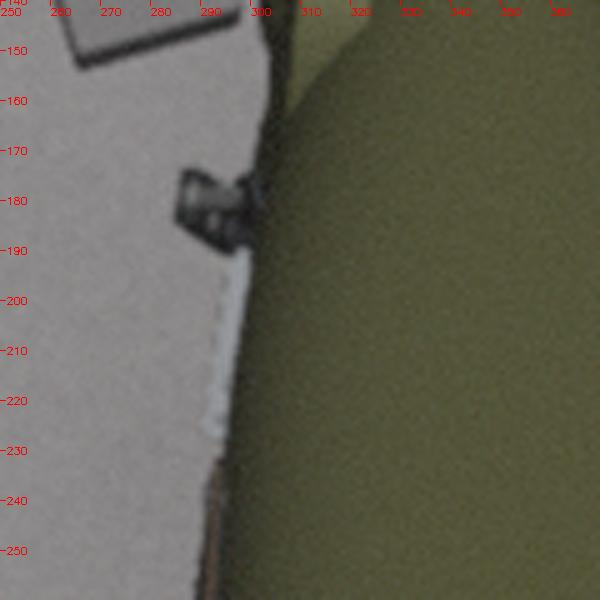

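```bash
python3 -c "
from h import *
u=np.array([.983,-.182]);p=np.array([.5582,-.0491])
for k,z in ((-.0657,.1455),(-.0407,.1445),(0,.1425)): print(proj('side',[*(p+k*u),z]))
for r in ((.557,-.0488),(.5585,-.0475),(.5552,-.0494)):
  r=np.array(r); print(r,[proj('side',[*(r+k*u),.076]).round(1) for k in(-.0385,.0385)],[proj('top',[*(r+k*u),.076]).round(1) for k in(-.0385,.0385)])
# refine from clip tips mid, z 76
for n,a in(('side',[(291.5,193),(309,183.5)]),('side',[(272,172),(286.5,164.5)]),('top',[(299,208),(316,211.5)]),('top',[(304.5,180),(319.5,182.5)])):
  m=np.mean(a,0); print(n,m,onz(n,m,.076).round(4), [onz(n,q,.076).round(4) for q in a])
"
```

```text
[311.34858832 174.01827355]
[303.4712467  166.84385838]
[291.18848653 155.79532756]
[ 0.557  -0.0488] [array([301.6, 189.6]), array([280.3, 168.2])] [array([307. , 211.9]), array([311.6, 182.4])]
[ 0.5585 -0.0475] [array([300.6, 189.6]), array([279.4, 168.1])] [array([306.4, 211.4]), array([311.1, 181.9])]
[ 0.5552 -0.0494] [array([302.4, 189.9]), array([281.1, 168.4])] [array([307.2, 212.7]), array([311.9, 183.1])]
side [300.25 188.25] [ 0.5237 -0.0428  0.076 ] [array([ 0.5279, -0.0202,  0.076 ]), array([ 0.5195, -0.0658,  0.076 ])]
side [279.25 168.25] [ 0.5963 -0.054   0.076 ] [array([ 0.5997, -0.0348,  0.076 ]), array([ 0.5929, -0.0735,  0.076 ])]
top [307.5  209.75] [ 0.5247 -0.0433  0.076 ] [array([ 0.5295, -0.022 ,  0.076 ]), array([ 0.5199, -0.0645,  0.076 ])]
top [312.   181.25] [ 0.5979 -0.0569  0.076 ] [array([ 0.6014, -0.0379,  0.076 ]), array([ 0.5943, -0.0758,  0.076 ])]
```

>>> {"method": "send_rows", "body": {"steps": [{"tx":-0.08,"ty":0,"tz":0.8,"twist":0},{"tx":0,"ty":0,"tz":0.8,"twist":0},{"tx":0,"ty":0,"tz":0.8,"twist":0},{"tx":0,"ty":0,"tz":0.5,"twist":0},{"tx":0,"ty":0,"tz":0,"twist":0},{"tx":0,"ty":0,"tz":0,"twist":0}], "force": 120}}

```text
time_s: 36.12
eef_pos: [0.5603, -0.0493, 0.0682]
orientation: [0.0, 0.091, 0.996, 0.0]
ft_force: [-1.1, 0.2, -1.1]
grip_width: 0.0269
```

```bash
python3 -c "
from h import *
to(.560,-.0490,.0333,169.5)
save('side','s15.png',1)"
python3 crop.py pics/raw_s15.png 240 130 350 240 6 pics/c6.png
```

```text
t 36.125 p [ 0.5603 -0.0493  0.0682] yaw 169.5 tilt [ 6.e-04 -0.e+00 -1.e+00] F [-1.09  0.23 -1.09] w 0.0269 units [0.019 0.013 1.746] q [-0.09  0.36 -0.37  0.84  0.    0.1 ]
twist 0.0
```

View pics/c6.png

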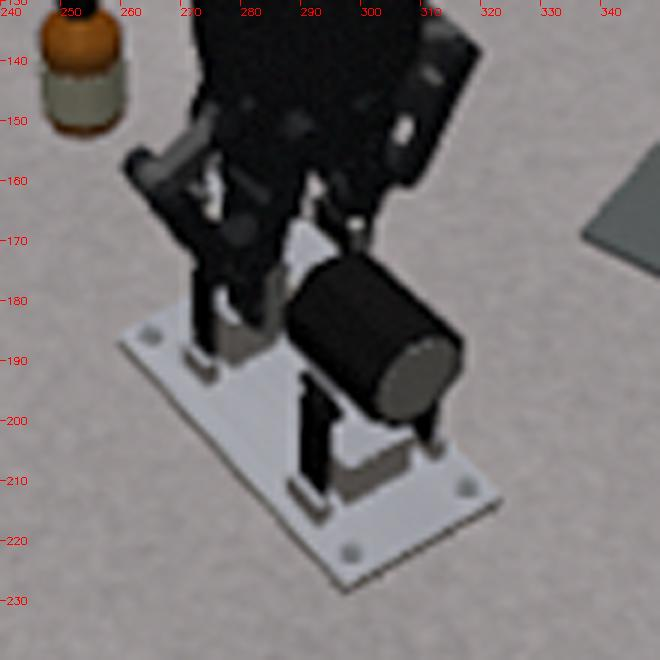

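>>> {"method": "send_rows", "body": {"steps": [{"tx":0,"ty":0,"tz":0.2,"twist":0},{"tx":0,"ty":0,"tz":0.2,"twist":0},{"tx":0,"ty":0,"tz":0.15,"twist":0},{"tx":0,"ty":0,"tz":0.15,"twist":0},{"tx":0,"ty":0,"tz":0,"twist":0}]}}

```text
time_s: 36.8
eef_pos: [0.5606, -0.0513, 0.0545]
orientation: [0.001, 0.092, 0.996, -0.002]
ft_force: [-0.7, -7.7, 4.0]
grip_width: 0.027
```

>>> {"method": "send_rows", "body": {"steps": [{"tx":0,"ty":0,"tz":0.15,"twist":0},{"tx":0,"ty":0,"tz":0.15,"twist":0},{"tx":0,"ty":0,"tz":0,"twist":0}]}}

```text
time_s: 37.17
eef_pos: [0.5615, -0.0521, 0.0494]
orientation: [0.002, 0.092, 0.996, -0.003]
ft_force: [-0.9, -9.3, 7.9]
grip_width: 0.0269
```

>>> {"method": "send_rows", "body": {"steps": [{"tx":0,"ty":-0.15,"tz":0,"twist":0},{"tx":0,"ty":0,"tz":0,"twist":0},{"tx":0,"ty":0,"tz":0,"twist":0}]}}

```text
time_s: 37.55
eef_pos: [0.5614, -0.0529, 0.0493]
orientation: [0.002, 0.092, 0.996, -0.0]
ft_force: [0.2, -2.4, 6.8]
grip_width: 0.0269
```

```bash
python3 -c "
from h import *
to(.560,-.0490,.0333,169.5);print(bot.read_state()['moment'])
save('side','s16.png',1)"
python3 crop.py pics/raw_s16.png 240 130 350 240 6 pics/c6.png
```

```text
t 37.55 p [ 0.5614 -0.0529  0.0493] yaw 169.47 tilt [ 0.0039 -0.001  -1.    ] F [ 0.18 -2.39  6.82] w 0.0269 units [0.106 0.178 0.801] q [-0.09  0.38 -0.39  0.79 -0.    0.09]
twist -0.008
[-0.60640761 -0.20929594 -0.10054124]
```

View pics/c6.png

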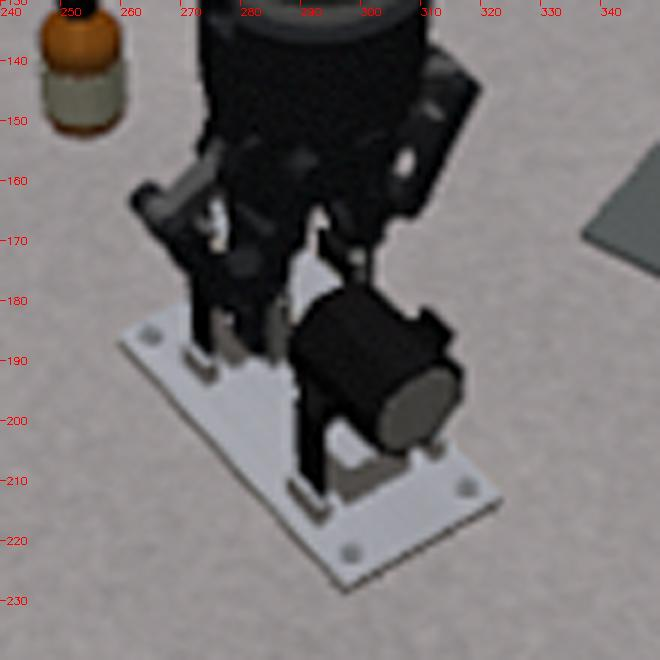

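>>> {"method": "send_rows", "body": {"steps": [{"tx":0,"ty":-0.04,"tz":0.15,"twist":0},{"tx":0,"ty":0,"tz":0.15,"twist":0},{"tx":0,"ty":0,"tz":0.1,"twist":0},{"tx":0,"ty":0,"tz":0,"twist":0}]}}

```text
time_s: 38.1
eef_pos: [0.5617, -0.0531, 0.0413]
orientation: [0.002, 0.092, 0.996, 0.0]
ft_force: [2.8, -0.5, 6.7]
grip_width: 0.0267
```

>>> {"method": "send_rows", "body": {"steps": [{"tx":0,"ty":0,"tz":0.15,"twist":0},{"tx":0,"ty":0,"tz":0.15,"twist":0},{"tx":0,"ty":0,"tz":0,"twist":0}]}}

```text
time_s: 38.48
eef_pos: [0.5602, -0.0528, 0.0344]
orientation: [0.001, 0.091, 0.996, 0.0]
ft_force: [0.4, -0.6, 4.0]
grip_width: 0.0267
```

>>> {"method": "send_rows", "body": {"steps": [{"tx":0,"ty":0,"tz":0.1,"twist":0},{"tx":0,"ty":0,"tz":0.1,"twist":0},{"tx":0,"ty":0,"tz":0,"twist":0}]}}

```text
time_s: 38.85
eef_pos: [0.5598, -0.0527, 0.0326]
orientation: [0.001, 0.091, 0.996, 0.0]
ft_force: [-10.3, 1.3, 26.5]
grip_width: 0.0269
```

```bash
python3 -c "
from h import *
to(.560,-.0490,.0333,169.5);print(bot.read_state()['moment'])
save('side','s17.png',1)"
python3 crop.py pics/raw_s17.png 240 130 350 240 6 pics/c6.png
```

```text
t 38.85 p [ 0.5598 -0.0527  0.0326] yaw 169.52 tilt [ 1.9e-03  6.0e-04 -1.0e+00] F [-10.33   1.27  26.52] w 0.0269 units [ 0.023  0.186 -0.033] q [-0.09  0.4  -0.41  0.76  0.    0.09]
twist 0.004
[ 0.1427417   1.05435488 -0.02275028]
```

View pics/c6.png

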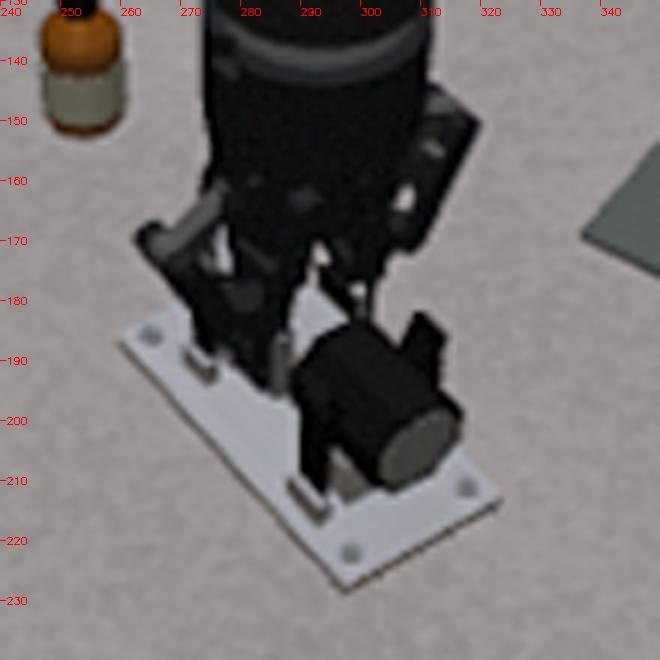

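```bash
python3 -c "
from h import *
u=np.array([.983,-.182]);p=np.array([.5598,-.0527])
for z in (.048,.050,.052,.054,.056): print(z,proj('side',[*(p-.0657*u),z]),proj('side',[*(p+.0643*u),z]))
print(marks('side','barrel_head'))
"
```

```text
0.048 [308.95081477 204.52010062] [274.00703387 168.69118881]
0.05 [309.00719403 203.92195476] [274.00134623 168.07553615]
0.052 [309.06377532 203.32166549] [273.99563964 167.45783276]
0.054 [309.12055972 202.71922126] [273.98991401 166.83806838]
0.056 [309.17754835 202.11461047] [273.98416925 166.21623267]
[(0.89, array([302.7, 195.4])), (0.66, array([284., 373.]))]
```

>>> {"method": "send_rows", "body": {"steps": [{"tx":0,"ty":0,"tz":-0.12,"twist":0},{"tx":0,"ty":0,"tz":0,"twist":0}]}}

```text
time_s: 39.2
eef_pos: [0.5599, -0.0528, 0.0333]
orientation: [0.001, 0.091, 0.996, 0.0]
ft_force: [-2.7, 0.3, 11.2]
grip_width: 0.0269
```

>>> {"method": "send_rows", "body": {"steps": [{"tx":0,"ty":0,"tz":0,"twist":0},{"tx":0,"ty":0,"tz":0,"twist":0},{"tx":0,"ty":0,"tz":0,"twist":0},{"tx":0,"ty":0,"tz":0,"twist":0},{"tx":0,"ty":0,"tz":-0.5,"twist":0},{"tx":0,"ty":0,"tz":-1,"twist":0},{"tx":0,"ty":0,"tz":-1,"twist":0},{"tx":0,"ty":0,"tz":-1,"twist":0},{"tx":0,"ty":0,"tz":0,"twist":0}], "fingers": -1}}

```text
time_s: 40.33
eef_pos: [0.5609, -0.0532, 0.1044]
orientation: [0.002, 0.092, 0.996, 0.0]
ft_force: [-0.4, -0.3, -0.8]
grip_width: 0.0856
```

```bash
python3 -c "
from h import *
to(.560,-.0527,.065,169.5)
save('side','s18.png',1)
for x in ('barrel_head','barrel_shank','barrel_tip'): print(marks('side',x,1))
u=np.array([.983,-.182])
for s in ((.557,-.0515),(.559,-.0515),(.561,-.0515)):
  for k in(-.0385,0,.0665): print(k,proj('side',[*(np.array(s)+k*u),.05]).round(1))"
python3 crop.py pics/raw_s18.png 240 130 350 240 6 pics/c6.png
```

```text
t 40.325 p [ 0.5609 -0.0532  0.1044] yaw 169.5 tilt [ 3.9e-03 -3.0e-04 -1.0e+00] F [-0.43 -0.34 -0.84] w 0.0856 units [0.056 0.015 1.971] q [-0.09  0.32 -0.33  0.91  0.    0.09]
twist -0.0
[(0.9, array([285.9, 371.5]))]
[(0.92, array([294.5, 394.4]))]
[(0.97, array([272.7, 168. ]))]
-0.0385 [301.8 197. ]
0 [291.2 186.1]
0.0665 [274.  168.4]
-0.0385 [301.2 196.5]
0 [290.6 185.6]
0.0665 [273.3 168. ]
-0.0385 [300.5 196. ]
0 [289.9 185.2]
0.0665 [272.7 167.5]
```

View pics/c6.png

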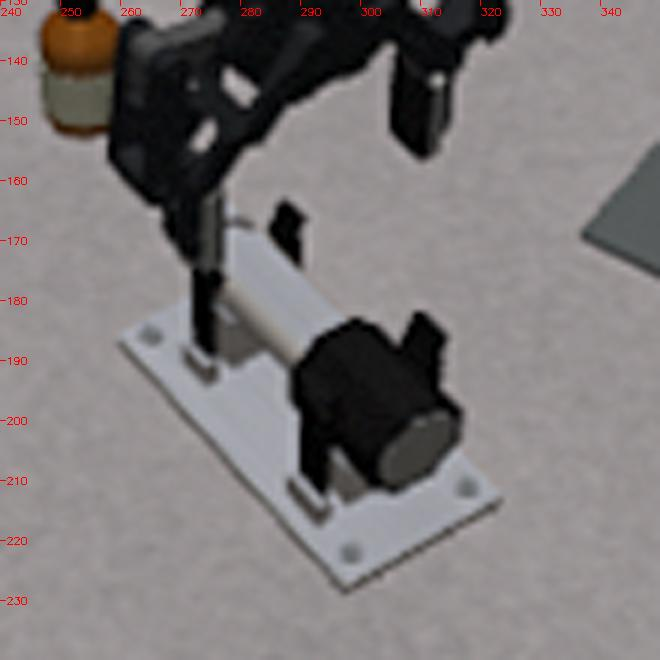

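>>> {"method": "send_rows", "body": {"steps": [{"tx":0.05,"ty":0,"tz":0,"twist":0},{"tx":0,"ty":0,"tz":0,"twist":0},{"tx":0,"ty":0,"tz":0,"twist":0},{"tx":0,"ty":0,"tz":0,"twist":0},{"tx":0,"ty":0,"tz":0,"twist":0},{"tx":0,"ty":0,"tz":0.5,"twist":0},{"tx":0,"ty":0,"tz":0.7,"twist":0},{"tx":0,"ty":0,"tz":0.5,"twist":0},{"tx":0,"ty":0,"tz":0,"twist":0}], "fingers": 1}}

```text
time_s: 41.65
eef_pos: [0.557, -0.0527, 0.0668]
orientation: [-0.001, 0.091, 0.996, 0.0]
ft_force: [0.4, 0.7, -0.5]
grip_width: -0.0003
```

>>> {"method": "send_rows", "body": {"steps": [{"tx":0,"ty":0,"tz":0.1,"twist":0},{"tx":0,"ty":0,"tz":0.1,"twist":0},{"tx":0,"ty":0,"tz":0,"twist":0}]}}

```text
time_s: 42.02
eef_pos: [0.5587, -0.0529, 0.065]
orientation: [0.001, 0.091, 0.996, 0.0]
ft_force: [-0.6, 0.5, 3.4]
grip_width: -0.0003
```

Contact at 0.065, exactly the home height; press on to about 20 N.

>>> {"method": "send_rows", "body": {"steps": [{"tx":0,"ty":0,"tz":0.06,"twist":0},{"tx":0,"ty":0,"tz":0.06,"twist":0},{"tx":0,"ty":0,"tz":0,"twist":0}]}}

```text
time_s: 42.4
eef_pos: [0.5589, -0.0529, 0.0647]
orientation: [0.001, 0.091, 0.996, 0.0]
ft_force: [-7.0, 1.1, 22.4]
grip_width: -0.0001
```

>>> {"method": "send_rows", "body": {"steps": [{"tx":0,"ty":0,"tz":-0.3,"twist":0},{"tx":0,"ty":0,"tz":-0.8,"twist":0},{"tx":0,"ty":0,"tz":-1,"twist":0},{"tx":0,"ty":0,"tz":-1,"twist":0},{"tx":0,"ty":0,"tz":-1,"twist":0},{"tx":0,"ty":0,"tz":-1,"twist":0},{"tx":0,"ty":-1,"tz":-1,"twist":0},{"tx":0,"ty":-1,"tz":0,"twist":0},{"tx":0,"ty":-1,"tz":0,"twist":0},{"tx":0,"ty":-1,"tz":0,"twist":0}]}}

```text
time_s: 43.65
eef_pos: [0.5427, -0.1328, 0.1829]
orientation: [-0.001, 0.092, 0.996, 0.0]
ft_force: [0.2, 0.3, -0.2]
grip_width: 0.0003
```

>>> {"method": "send_rows", "body": {"steps": [{"tx":0,"ty":-1,"tz":0,"twist":0},{"tx":0,"ty":-1,"tz":0,"twist":0},{"tx":0,"ty":-1,"tz":0,"twist":0},{"tx":0,"ty":-1,"tz":0,"twist":0},{"tx":0,"ty":-1,"tz":0,"twist":0},{"tx":0,"ty":-1,"tz":0,"twist":0},{"tx":0,"ty":-1,"tz":0,"twist":0},{"tx":0,"ty":-1,"tz":0,"twist":0},{"tx":0,"ty":-1,"tz":0,"twist":0},{"tx":0,"ty":0,"tz":0,"twist":0}], "fingers": -1}}

```text
time_s: 44.9
eef_pos: [0.5105, -0.3101, 0.1838]
orientation: [-0.0, 0.092, 0.996, -0.0]
ft_force: [-0.0, 0.7, 0.0]
grip_width: 0.0853
```

```bash
python3 -c "
from h import *
to(.560,-.0527,.065,169.5)
save('side','s19.png');save('top','t19.png')
for n in('side','top'):
  for x in ('barrel_head','barrel_shank','barrel_tip','clip_head','rack_seat'): print(n,x,marks(n,x,2))"
python3 crop.py pics/raw_s19.png 240 130 350 240 6 pics/c6.png
python3 crop.py pics/raw_t19.png 260 150 360 250 6 pics/c5.png
```

```text
t 44.9 p [ 0.5105 -0.3101  0.1838] yaw 169.39 tilt [-0.e+00 -1.e-04 -1.e+00] F [-0.    0.66  0.01] w 0.0853 units [-0.062 13.108  5.937] q [-0.55  0.33 -0.13  1.11 -0.   -0.36]
twist -0.028
side barrel_head [(0.75, array([211.8, 173.8])), (0.68, array([281.9, 373.2]))]
side barrel_shank [(0.74, array([292.9, 393.2])), (0.56, array([290.8, 185.1]))]
side barrel_tip [(0.89, array([275.9, 168.1]))]
side clip_head [(0.78, array([305. , 194.3]))]
side rack_seat []
top barrel_head [(0.82, array([303.1, 213.9])), (0.59, array([194.1, 302. ]))]
top barrel_shank [(0.8, array([190.4, 321. ])), (0.66, array([310.3, 198.2]))]
top barrel_tip [(0.83, array([183.1, 345.7])), (0.6, array([311.6, 175.1]))]
top clip_head [(0.67, array([308.1, 213.1]))]
top rack_seat [(0.87, array([310.9, 197. ]))]
```

View pics/c6.png

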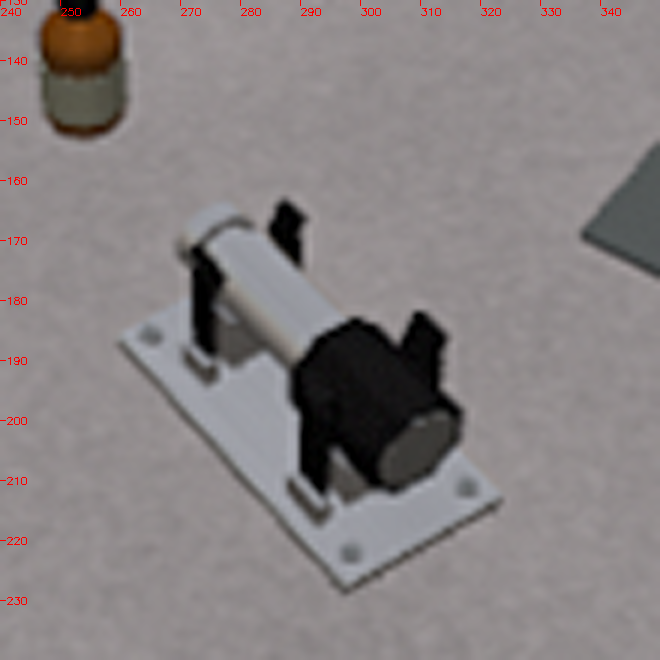

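View pics/c5.png

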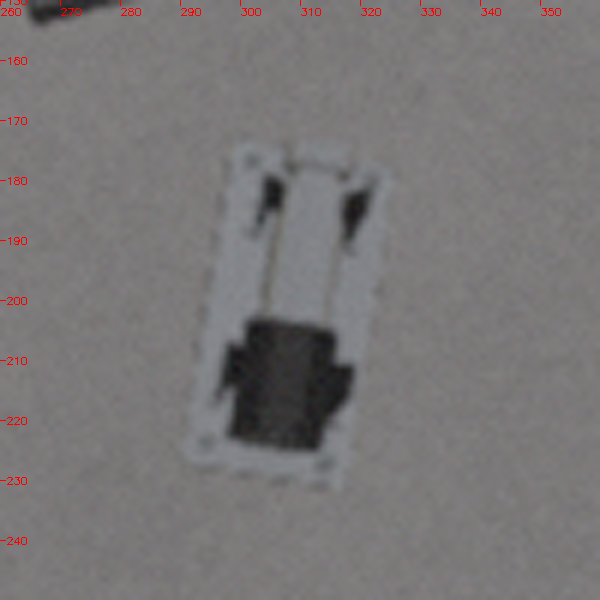

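View pics/t19.png

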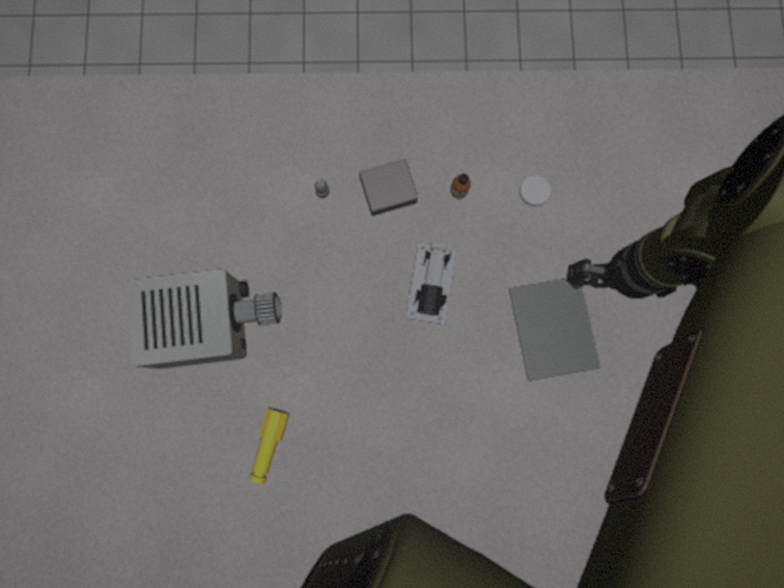

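View pics/s19.png

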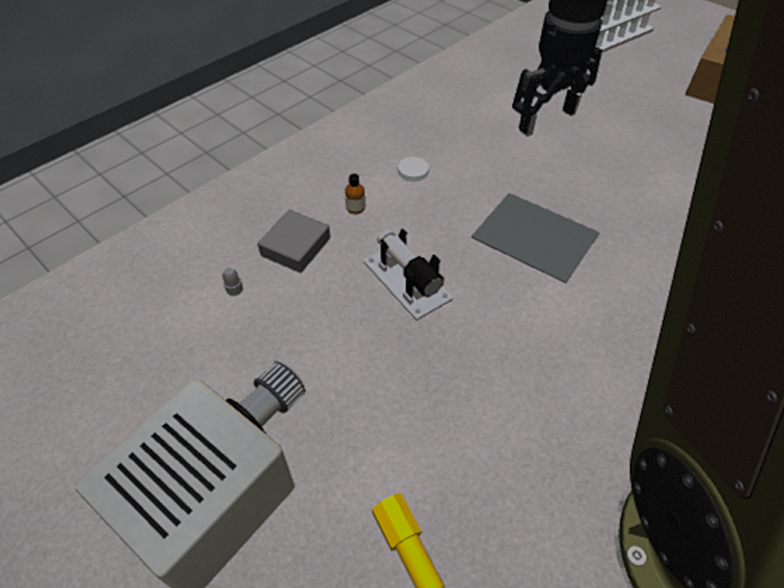

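```bash
python3 -c "
from h import *
H=onz('top',(307,214.2),.068);C=onz('top',(307.5,211.8),.075);print(H,C)
u=np.array([.983,-.182])
print('head->seat',H[:2]+.0385*u,'tcp based',np.array([.5598,-.0527])-.0022*u)
print('nose mid',onz('top',(311,174.5),.05)[:2]-.0665*u)
# rack plate from both, and hole-based
print(proj('top',[*(np.array([.557,-.0488])-.0385*u),.068]))
"
python3 - <<'E'
import cv2
im=cv2.imread('pics/raw_t19.png')[165:240,285:330]
cv2.imwrite('pics/z.png',cv2.convertScaleAbs(cv2.resize(im,None,fx=9,fy=8,interpolation=cv2.INTER_CUBIC),alpha=2.2,beta=-60))
E
```

```text
[ 0.5146719  -0.04237684  0.068     ] [ 0.51967205 -0.04320458  0.075     ]
head->seat [ 0.5525174  -0.04938384] tcp based [ 0.5576374 -0.0522996]
nose mid [ 0.5567386  -0.04535115]
[306.71772494 212.45310471]
```

View pics/z.png

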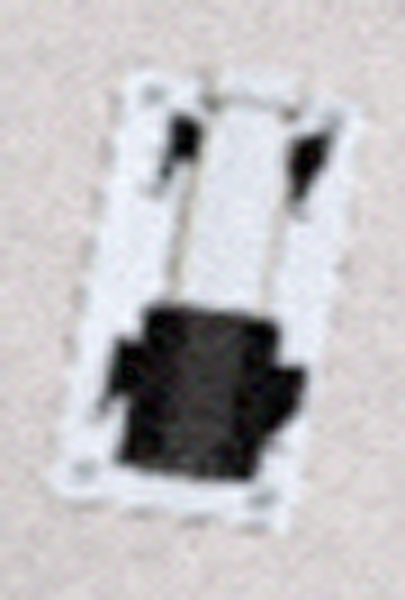

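```bash
python3 -c "
from h import *
u=np.array([.983,-.182]);v=np.array([.182,.983])
r=np.array([.557,-.0488])
L=lambda p:(round(float((p[:2]-r)@u)*1e3,1),round(float((p[:2]-r)@v)*1e3,1))
def px(a,b): return (285+(a+.5)/9-.5,165+(b+.5)/8-.5)
for nm,a,b,z in (('plate end mid',170,515,.008),('plate far mid',243,92,.008),('head rear bottom',185,473,.033),('head front top',212,312,.069),('nose far',258,70,.05)):
  print(nm,L(onz('top',px(a,b),z)))
# side view
S=lambda a,b:(240+(a+.5)/6-.5,130+(b+.5)/6-.5)
for nm,a,b,z in (('head end face ctr',418,449,.05),('plate nearcorner',345,592,.008),('plate right',500,500,.008),('plate left',122,342,.008)):
  print(nm,L(onz('side',S(a,b),z)))
"
```

```text
plate end mid (-73.5, -1.6)
plate far mid (72.7, -1.0)
head rear bottom (-62.4, -2.4)
head front top (-15.5, 0.1)
nose far (69.7, -1.9)
head end face ctr (-63.6, -2.9)
plate nearcorner (-75.1, 36.1)
plate right (-74.5, -36.0)
plate left (71.3, 34.7)
```

```bash
python3 -c "
from h import *
print(bot.read_state()['time_s'],bot.finish_job())"
```

```text
the job is handed in; nothing more can be done
45.5 None
```

The barrel is in both rack clips and the job is handed in at 45.5 s, under the 67 s limit. No verdict came back.

**What I did:**
- I pulled the collar back about 10 mm. The barrel popped out about 21 mm, and I eased the collar home again.
- I drew the barrel out by its head, laid it on the mat and let go.
- I gripped it again by the shank and pressed it into the clips to a firm stop at about 26 N. Partway in I shifted it about 3 mm sideways to relieve a side load of about 9 N.
- After letting go, I pressed once more from above with shut fingers, to 22 N.

**Last checks:**
- **Seating:** in that last press the top of the shank sat at 0.065 m, the fully-home height for the middle of the barrel.
- **Centring:** both cameras put the head at the larger clip to within about 2 mm, which is also the limit of what I could measure. The nose reading was about 3 mm off.
- **Head height:** I did not press on the head on its own. The pictures agree with it being fully down.
- **Rest of the scene:** the collar looks back at rest, nothing else has visibly moved, and the gripper is open and clear of everything.
- **Disagreement:** in the last pictures the network's marks for the barrel head were wrong in the side view and a few pixels off in the top view. I went by the picture edges and calibration instead.

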